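# Pack a two-level bone instrument set

## Task

Pack the small bone set into the open mesh basket from the bottom up: first lay the heavy rongeur flat along the middle of the basket floor between its four low rubber posts, then lower the empty insert tray over it onto the basket's corner rests. Next lay the osteotome in the insert's long cradle and the tweezers in its short one (these two in either order), and last set the lid on so that it sits flat and fully down on the basket's rim. Set each thing down without dropping it, and leave the blue skin marker and the hand scanner where they lie.

Things in the scene. Friction and masses are not known exactly. Their poses are not given: they have to be found in the camera images.
- basket: Fixed open mesh basket, the deep mesh part, 152 x 218 x 56 mm, inside 140 x 206. Origin: centre of underside (mm); y lengthwise, z up. Floor z 4. Rongeur lane 56 wide along y at x 0, between four rubber posts (x +-33, y +-50, 22 long, top z 19). Corner rests, top z 28. Rim top z 56. Seated origins: rongeur [0,0,4], insert [0,0,28], lid [0,0,46], either way round, within 9 mm.
- insert: Loose shallow mesh tray, 132 x 198 x 23 mm, 0.25 kg. Origin: centre of underside; y lengthwise. Floor z 2, sides 11. Lift bar on its middle: 10 wide (x), 64 long (y), z 16-23. Two rubber V-saddles form each cradle, slot 20 wide at z 7, 30 at its top z 17: long cradle x +37, y +-60; short cradle x -37, y +-42, between end stops 165 apart. Instruments lie along y, middle at y 0, origin z 7.
- lid: Loose flat mesh lid with a bridge handle, 152 x 218 x 39 mm, 0.28 kg. Origin: centre of the underside of its feet; y lengthwise, z up. Four tapered rubber feet, 10 high, at x +-54, y +-87, go inside the basket walls with 4 mm play; the plate, z 10-12, lies on the rim. Handle bar over the middle: 10 wide (x), 84 long (y), z 30-39; pinch it across x.
- rongeur: Loose rongeur (steel double-handled bone nipper), 40 x 171 x 15 mm, 0.12 kg, the widest of the set's three instruments. Origin: centre of its underside; y lengthwise, jaws at +y. Pinch it across both handles (along x) at the origin, where it is 30 to 40 wide. It may point either way.
- osteotome: Loose steel osteotome (slim straight bone chisel with handle), 11 x 175 x 10 mm, 0.07 kg. Origin: centre of its underside; y lengthwise. Pinch it along x at the origin. It may point either way in the long cradle; it is too long for the short one.
- tweezers: Loose steel tweezers (two slim closed arms, pointed at one end), 14 x 143 x 10 mm, 0.02 kg. Origin: centre of its underside; y lengthwise. Pinch it along x at the origin. It may point either way in the short cradle. It lies alone just behind the mesh parts; those in the heap at the far right are not meant.
- mallet: Bystander, loose: steel mallet, 72 x 251 x 42 mm, at the right of the work. Origin: centre of its underside. Must not move by more than 30 mm.
- scanner: Bystander, loose: black plastic hand scanner, 67 x 202 x 46 mm, at the back of the work. Origin: centre of its underside. Must not move by more than 30 mm.

How it is judged:
By the outcome, as a careful person would: the job done as asked, in the order asked, and still so for the second after the job is handed in, with the robot touching nothing.
It also fails if it takes over 136 s, if anything falls off the work surface, if the arm or the gripper's body presses on something with over 40 N, if the wrist force passes 120 N, or if a joint passes its speed limit or range.

## Robot

A 6-joint arm with a two-finger parallel gripper is mounted at the origin on a cart in front of the work surface, level with it; the furniture and walls round the work are solid. World frame = base frame: x ahead of the robot, y to its left, z up, the work surface at z = 0. Lengths are in mm, angles in degrees, forces in N, time in s.
With the tool pointing down it reaches from about 325 to 900 mm from the base axis. Payload 6.1 kg.
Tool frame: the origin (TCP) lies midway between the tips of the shut fingers; the grasp point (between the pads) lies manip.tcp_to_grasp behind it (manip.tcp_to_grasp is the distance from the TCP to the grasp point, in mm); z points along the fingers, y is the line along which they close (so a half turn about z gives the same grasp; the last joint's range is limited). The gripper opens to 85 mm and grips with 20 to 120 N. Pads are 22 mm wide; open, the fingers measure 114 mm over their backs; the gripper's body (76 mm by 85 mm) begins 54 mm behind the grasp point. The pads swing forward as they close: fully open they stand 13 mm farther back than shut.
Start: joints at [-7.225, 12.628, 87.462, -0, 79.91, -7.225], TCP at [624.993, -0.003, 231.3] pointing down, gripper open.
Joint ranges: [-170.65, 170.65], [-52.31, 119.04], [5.05, 147.46], [-71.25, 251.25], [11.57, 151.72], [-153.62, 153.62]. Speed limits (degrees/s): [147.25, 147.25, 172.46, 180, 180, 180].

## Interface

Orientations are given as [roll, pitch, yaw] about the fixed x, y, z axes, in that order (R = Rz(yaw) Ry(pitch) Rx(roll)).
In Python, from cell import sense, get_image, camera_info, manip gives the robot as it stands.
- The arm moves only by the tool drive_tool, never from a script. Its argument "rows" is a list that holds one entry, the list of rows, each a list of 6 numbers: the shift along the tool's x, y, z each as a share of 50 cm, from -1 to 1, then the turn, a rotation vector about the tool's x, y, z each as a share of 2 pi rad, from -1 to 1. A call has 1 to 5 rows; each row shifts and turns the commanded pose from where the row before left it, along the tool's axes as they then stand; what a row does not reach is not made up. A row lasts 1/12 s, in which the tool goes at most 41.7 mm and 7.16 degrees, less where a joint would pass 70% of its speed; a pose out of reach is approached as far as the arm can. A call with a number of a shift or a turn outside -1 to 1 is refused whole. A call with a gripper value outside its range is refused whole. "jaw" is the opening, from 0 (shut) to 1 (fully open), set as the call begins (left out, the last holds). The fingers move at their own pace and stop on an object; "grip_force" is the grip in N (left out, the last holds). Time passes only in rows, so rows that do not move let the fingers close. It gives the time, the measured TCP pose, the force, the opening and the grip force at its end, in the units of the state.
- sense(): the state, without advancing time (a new reading comes with each control period).
- get_image(name): name is "scene" or "side" or "wrist"; returns the picture (384x512x3 uint8, red, green, blue); there is no depth.
- camera_info(name): a dict with "intrinsics" (3x3 intrinsics, pixels), "k1" (the pictures are not rectified: a ray, as slopes to the right and down, at radius r is drawn at 1 + k1 r^2 times it, then the intrinsics apply), "world_from_camera" (4x4, takes a point from camera to world coordinates). Camera axes: x right, y up, looking along -z (the intrinsics and any distortion apply to the point x, -y, -z); pixel columns grow to the right and rows downward; lengths in mm; the calibration is good to about 2 mm. A picture is of the moment at which its call begins: read the wrist's pose just before it. camera_info takes no time and is no camera call; for the wrist camera it gives the pose at the moment of the call.
- manip.finish_job(): hands the job in; it is judged then, once.
The state is a dict: "clock": time; "joints": joint angles; "joint_vel": joint speeds; "joint_efforts": joint torques, N m; "eef_pos": TCP position; "tcp_rot": TCP orientation; "contact_force": force on the tool from outside, world axes, zero at the start; "moment": the same for the moment, N m; "width": finger opening in mm; "grip_force": force on a finger pad.
Only numpy, scipy, OpenCV 4.12 (cv2) and the standard library are available. Lean on these libraries where they do the work, as an engineer would, in place of code of your own. Each camera call takes 0.05 s, during which the arm holds its last target. There are 200 camera calls.

## Working session

There is one attempt and no reset: what is moved stays moved. The work goes in short steps, Python scripts to look and compute and a tool call to move; the robot and the scene stay as the last step left them, time stands still between calls to the robot, and variables do not carry over. Pictures are saved under pics/ and viewed, at most 14 in all, crops included, and the job is handed in when it is done.

Besides the shell and the picture viewer there is one more tool, called after ">>>" in YAML: its name, and indented under it one key for each argument. drive_tool: Moves the arm, as the interface text tells. Shift numbers are shares of 50 cm and turn numbers shares of 2 pi rad, none past 1 either way. Its arguments: {"type":"object","properties":{"rows":{"type":"array","items":{"type":"array","items":{"type":"array","items":{"type":"number"}}}},"jaw":{"type":"number"},"grip_force":{"type":"number"}},"required":["rows"]}

```bash
ls; mkdir -p pics
python3 - <<'E'
from cell import sense, get_image, camera_info, manip
import cv2, numpy as np
print(sense()); print(manip.tcp_to_grasp)
for n in ["scene","side","wrist"]:
    print(n,camera_info(n))
    im=get_image(n)[:,:,::-1]; np.save(f"pics/{n}0.npy",im)
    cv2.imwrite(f"pics/{n}0.png",cv2.resize(im,(800,600),interpolation=cv2.INTER_CUBIC))
E
```

```text
pics
{'clock': 0.0, 'joints': array([-7.22487617e+00,  1.26779229e+01,  8.75262499e+01,  3.67605854e-04,
        7.99105321e+01, -7.22520385e+00]), 'joint_vel': array([ 0.04607803,  0.05755433, -0.0198942 , -0.01375971,  0.000526  ,
       -0.12222534]), 'joint_efforts': array([-5.06932320e-04, -4.96913910e+01, -3.89390445e+01, -4.46828235e-04,
        1.12446505e-02,  2.49123751e-06]), 'eef_pos': array([6.24386629e+02, 7.73827540e-02, 2.30165780e+02]), 'tcp_rot': array([-1.79886251e+02, -1.47853048e-02,  9.00002482e+01]), 'contact_force': array([ 0.05578213, -0.25218292,  0.02160299]), 'moment': array([-0.00357218, -0.00871765,  0.01952233]), 'grip_force': 0.0, 'width': 85.38555459978411}
18.700000000000003
scene {'intrinsics': array([[402.70491733,   0.        , 255.17843009],
       [  0.        , 402.70491733, 196.02318884],
       [  0.        ,   0.        ,   1.        ]]), 'k1': -0.1439889172311565, 'world_from_camera': array([[-7.20955509e-01,  5.94795268e-01, -3.55586477e-01,
         7.75883662e+01],
       [-6.92856065e-01, -6.28450869e-01,  3.53553359e-01,
         3.948
[... 616 characters left out ...]
01,  8.87511609e-01,
         1.27821920e+03],
       [ 0.00000000e+00,  0.00000000e+00,  0.00000000e+00,
         1.00000000e+00]])}
wrist {'intrinsics': array([[334.09332407,   0.        , 249.96256463],
       [  0.        , 334.09332407, 193.94700797],
       [  0.        ,   0.        ,   1.        ]]), 'k1': 0.005324617713670576, 'world_from_camera': array([[ 9.99997663e-01, -3.25701545e-04,  2.13734541e-03,
         6.25663958e+02],
       [-2.61012613e-04,  9.63169926e-01,  2.68893335e-01,
         6.84104485e+01],
       [-2.14620579e-03, -2.68893265e-01,  9.63167590e-01,
         3.72868280e+02],
       [ 0.00000000e+00,  0.00000000e+00,  0.00000000e+00,
         1.00000000e+00]])}
```

View pics/scene0.png

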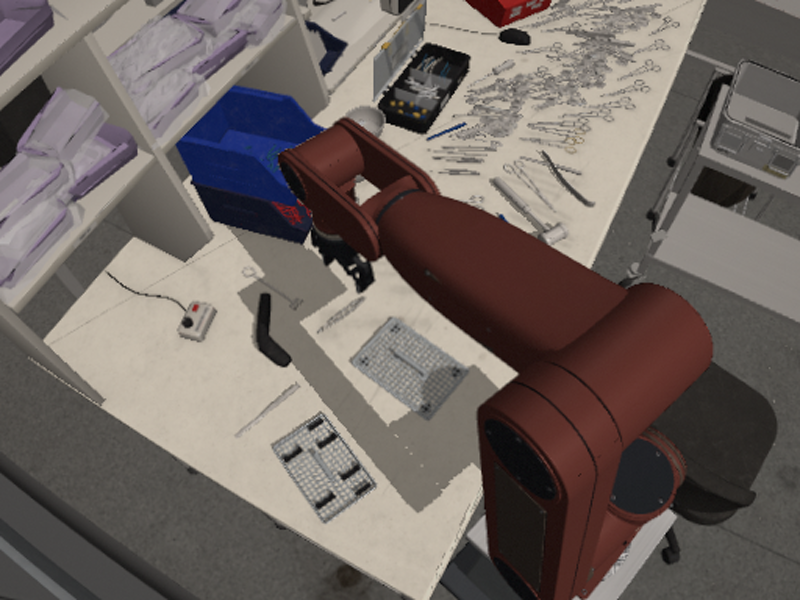

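View pics/side0.png

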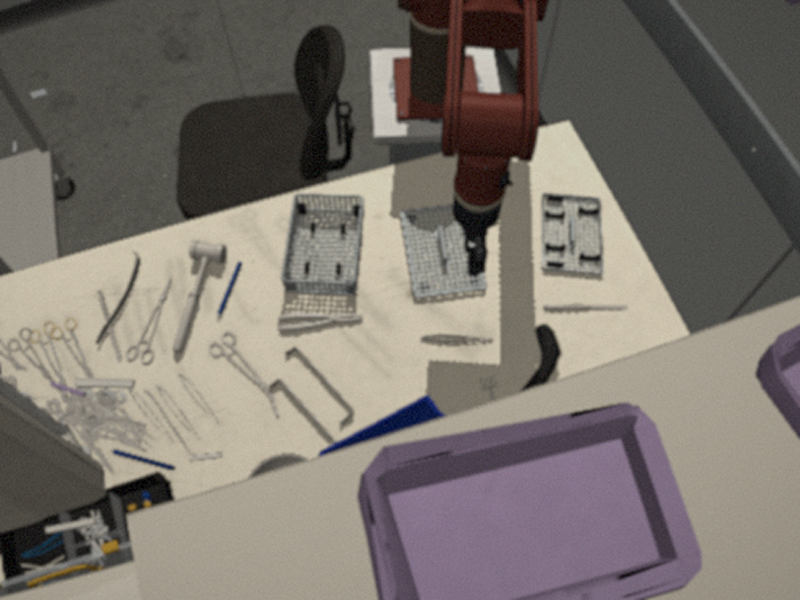

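The scene picture shows the insert at (322,467), the lid at (410,367), the osteotome at (267,410), a thin tool at (342,315) and the scanner at (270,330); the arm hides the basket. The side picture shows the basket at (325,243), lid at (445,255), insert at (572,235), osteotome at (585,307), and instruments at (457,340) and (320,320).

```bash
cat > h.py <<'E'
from cell import sense, get_image, camera_info, manip
import cv2, numpy as np
from scipy.spatial.transform import Rotation as Rn
def ray(ci,px):
    K=ci["intrinsics"]; T=ci["world_from_camera"]
    d=np.array([(px[0]-K[0,2])/K[0,0],(px[1]-K[1,2])/K[1,1]]); u=d.copy()
    for _ in range(20): u=d/(1+ci["k1"]*(u@u))
    return T[:3,3],T[:3,:3]@np.array([u[0],-u[1],-1.])
def pt(ci,px,z):
    o,d=ray(ci,px); return (o+d*(z-o[2])/d[2])
def proj(ci,P):
    K=ci["intrinsics"]; T=ci["world_from_camera"]
    p=T[:3,:3].T@(np.asarray(P,float)-T[:3,3]); u=np.array([p[0],-p[1]])/-p[2]
    u=u*(1+ci["k1"]*(u@u)); return np.array([u[0]*K[0,0]+K[0,2],u[1]*K[1,1]+K[1,2]])
def rect(ci,im,x0,x1,y0,y1,z,s):
    # top view at plane z, s px/mm; col = y decreasing to right, row = x decreasing down
    W=int((y1-y0)*s);H=int((x1-x0)*s)
    c,r=np.meshgrid(np.arange(W),np.arange(H)); X=x1-r/s; Y=y1-c/s
    T=ci["world_from_camera"];K=ci["intrinsics"]
    P=np.stack([X-T[0,3],Y-T[1,3],0*X+z-T[2,3]],-1)@T[:3,:3]
    a=P[...,0]/-P[...,2]; b=-P[...,1]/-P[...,2]; f=1+ci["k1"]*(a*a+b*b)
    return cv2.remap(im,(a*f*K[0,0]+K[0,2]).astype(np.float32),(b*f*K[1,1]+K[1,2]).astype(np.float32),cv2.INTER_CUBIC)
E
python3 - <<'E'
from h import *
c=camera_info("side"); 
for n,p in dict(basket=(325,243),lid=(445,255),ins=(572,235),ost=(585,307),A=(457,340),B=(320,320),scan=(545,355),mal=(195,295)).items():
    print(n,pt(c,(p[0]*.64,p[1]*.64),10).round(0))
im=np.load("pics/side0.npy")
v=rect(c,im,300,850,-420,380,8,1)
cv2.imwrite("pics/rect_side.png",v)
E
```

```text
basket [ 446. -271.   10.]
lid [491. -19.  10.]
ins [456. 260.  10.]
ost [631. 257.  10.]
A [688. -12.  10.]
B [ 628. -282.   10.]
scan [731. 159.  10.]
mal [ 555. -543.   10.]
```

View pics/rect_side.png

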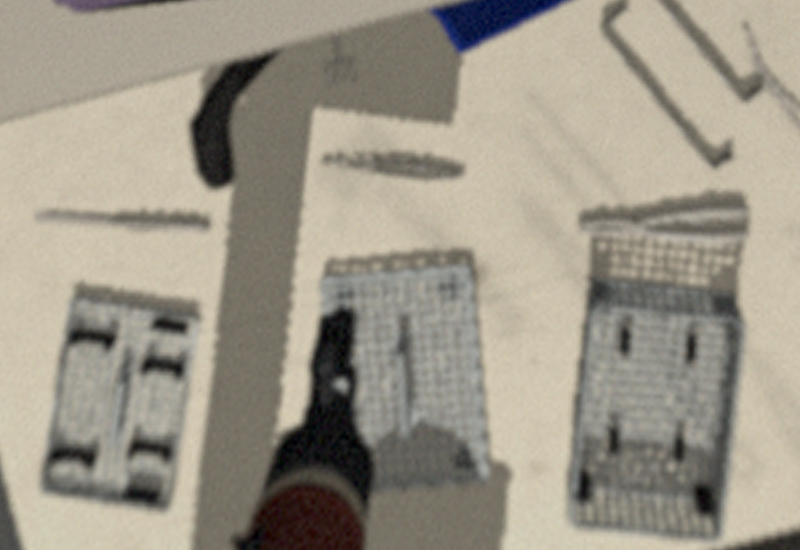

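Rectified side view: rongeur at (664,215), widest and behind the basket; tweezers at (393,162) behind the lid; osteotome at (122,217); the basket's posts are visible at right. Now over the basket for a closer look.

>>> drive_tool:
  rows:
    - [[-0.08,-0.026,0,0,0,0],[-0.08,-0.026,0,0,0,0],[-0.08,-0.026,0,0,0,0],[-0.08,-0.026,0,0,0,0],[-0.08,-0.026,0,0,0,0]]
  jaw: 1
  grip_force: 40

```text
clock: 0.57
eef_pos: [559.6, -199.5, 231.0]
tcp_rot: [-180.0, -0.0, 90.0]
contact_force: [0.8, 0.1, 0.4]
width: 85.4
grip_force: 0.0
```

>>> drive_tool:
  rows:
    - [[0,0,0,0,0,0],[0,0,0,0,0,0],[0,0,0,0,0,0]]

```text
clock: 0.82
eef_pos: [560.4, -198.0, 231.0]
tcp_rot: [-180.0, -0.0, 89.9]
contact_force: [-0.1, 0.3, -0.3]
width: 85.4
grip_force: 0.0
```

Run:
```python
from h import *
print({k:np.round(v,2) for k,v in sense().items()})
c=camera_info("wrist"); im=get_image("wrist")[:,:,::-1]; np.save("pics/w1.npy",im); np.save("pics/w1c.npy",c,allow_pickle=True)
# (camera info of start pose for wrist0)
cv2.imwrite("pics/w1.png",cv2.resize(im,(800,600),interpolation=cv2.INTER_CUBIC))
```

```text
{'clock': np.float64(0.82), 'joints': array([-2.708e+01,  8.520e+00,  9.219e+01,  3.000e-02,  7.933e+01,
       -2.702e+01]), 'joint_vel': array([ 1.93, -0.01,  0.09,  0.06, -0.02,  0.  ]), 'joint_efforts': array([-1.370e+00, -4.607e+01, -3.892e+01, -1.200e-01, -2.000e-02,
       -2.000e-02]), 'eef_pos': array([ 560.43, -198.05,  231.  ]), 'tcp_rot': array([-1.7998e+02, -5.0000e-02,  8.9940e+01]), 'contact_force': array([-0.1 ,  0.29, -0.26]), 'moment': array([ 0.04,  0.01, -0.03]), 'grip_force': np.float64(0.0), 'width': np.float64(85.38)}
```

View pics/w1.png

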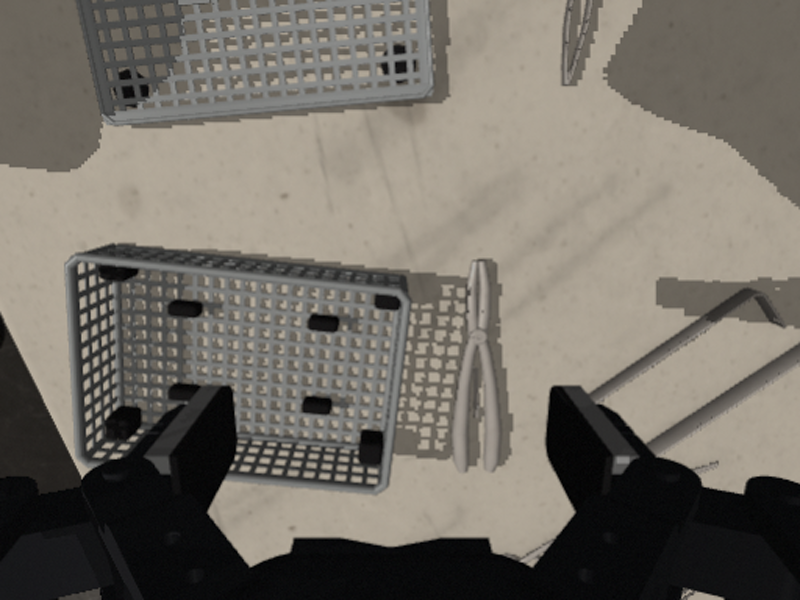

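The wrist view shows the rongeur with its jaw tip at (480,262) and handle ends at (462,470)/(491,469). The basket's rim corners are near (70,258), (408,292), (383,492), (80,466); its posts are at (185,308), (323,323), (317,405).

Run:
```python
from h import *
c=np.load("pics/w1c.npy",allow_pickle=True).item(); im=np.load("pics/w1.npy")
P=lambda x,y,z: pt(c,(x*.64,y*.64),z)
print("rong",[P(*q,8)[:2].round(1) for q in [(480,261),(462,471),(491,469)]])
print("posts",[P(*q,19)[:2].round(1) for q in [(185,306),(323,321),(317,403)]])
print("rim",[P(*q,56)[:2].round(1) for q in [(68,258),(410,290),(384,493),(80,466)]])
# rectified crop around basket + rongeur at z=56 and z=8
a=rect(c,im,320,680,-400,-150,56,2.2); b=rect(c,im,320,680,-400,-150,12,2.2)
v=np.hstack([a,b])[:600,:]; print(v.shape); cv2.imwrite("pics/w1r.png",cv2.resize(np.hstack([rect(c,im,330,690,-390,-160,56,1.65),rect(c,im,330,690,-390,-160,12,1.65)]),None,fx=1,fy=1))
# rongeur segmentation on z=8 plane
r=rect(c,im,560,690,-390,-180,8,2)
```

```text
rong [array([ 624.7, -200.7]), array([ 617.9, -370.8]), array([ 641., -369.])]
posts [array([ 416. , -230.6]), array([ 513. , -241.8]), array([ 506.2, -305.8])]
rim [array([ 362.6, -189.2]), array([ 573.4, -209.8]), array([ 556.4, -356.7]), array([ 346.6, -334.8])]
(600, 1100, 3)
```

View pics/w1r.png

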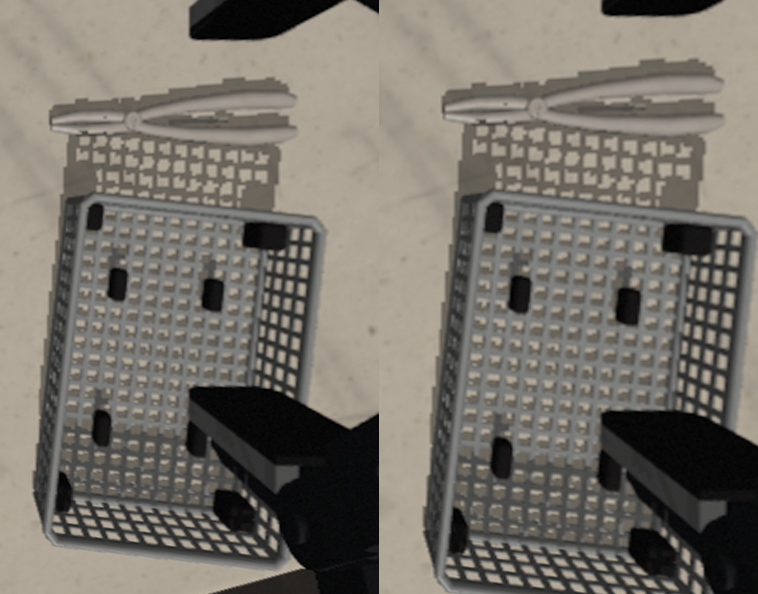

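>>> drive_tool:
  rows:
    - [[-0.043,0.033,0.058,0,0,-0.0044],[-0.043,0.033,0.058,0,0,0],[-0.043,0.033,0.058,0,0,0],[-0.042,0.034,0.058,0,0,0],[0,0,0.02,0,0,0]]
  jaw: 0.7

```text
clock: 1.28
eef_pos: [628.5, -281.9, 97.4]
tcp_rot: [-179.6, -0.2, 91.6]
contact_force: [-0.7, 0.6, -2.5]
width: 59.6
grip_force: 0.0
```

>>> drive_tool:
  rows:
    - [[0,0,0.07,0,0,0],[0,0,0.07,0,0,0],[0,0,0.04,0,0,0],[0,0,0.02,0,0,0],[0,0,0.006,0,0,0]]

```text
clock: 1.7
eef_pos: [628.9, -280.1, 1.0]
tcp_rot: [-179.9, -0.1, 91.7]
contact_force: [-0.3, 0.0, -0.1]
width: 60.2
grip_force: 0.0
```

>>> drive_tool:
  rows:
    - [[0,0,0,0,0,0],[0,0,0,0,0,0],[0,0,0,0,0,0],[0,0,0,0,0,0],[0,0,0,0,0,0]]
  jaw: 0

```text
clock: 2.12
eef_pos: [630.4, -282.8, 4.9]
tcp_rot: [179.8, 0.1, 91.6]
contact_force: [-0.2, 1.9, 5.7]
width: 24.1
grip_force: 38.3
```

>>> drive_tool:
  rows:
    - [[0,0,0,0,0,0],[0,0,0,0,0,0],[0,0,0,0,0,0],[0,0,0,0,0,0]]

```text
clock: 2.45
eef_pos: [630.4, -282.7, 4.9]
tcp_rot: [179.8, 0.1, 91.6]
contact_force: [0.0, 1.9, 7.0]
width: 24.2
grip_force: 38.3
```

Run:
```python
from h import *
c=camera_info("wrist"); im=get_image("wrist")[:,:,::-1]; np.save("pics/w2.npy",im); np.save("pics/w2c.npy",c,allow_pickle=True)
cv2.imwrite("pics/w2.png",cv2.resize(im,(640,480),interpolation=cv2.INTER_CUBIC))
```

```text
(no output)
```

View pics/w2.png

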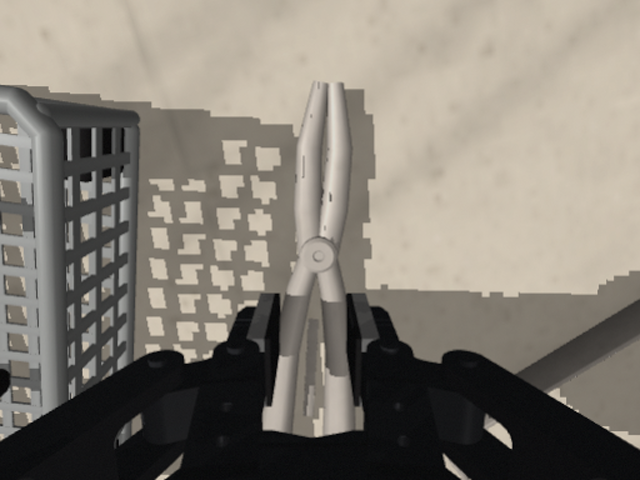

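Grasped across the handles at width 24; joint at (318,255), a little jaw-ward of the middle. Lift and turn.

>>> drive_tool:
  rows:
    - [[0,0,-0.02,0,0,0],[0,0,-0.06,0,0,0],[0,0,-0.07,0,0,0],[0,0,-0.07,0,0,-0.019],[0,0,-0.04,0,0,-0.019]]
  grip_force: 60

```text
clock: 2.92
eef_pos: [630.3, -283.4, 137.9]
tcp_rot: [179.8, 0.2, 105.6]
contact_force: [1.3, -0.6, 0.5]
width: 22.7
grip_force: 57.5
```

>>> drive_tool:
  rows:
    - [[0,0,0,0,0,-0.019],[0,0,0,0,0,-0.019],[0,0,0,0,0,-0.019],[0,0,0,0,0,-0.019],[0,0,0,0,0,-0.019]]

```text
clock: 3.33
eef_pos: [628.6, -282.4, 133.0]
tcp_rot: [-180.0, 0.0, 139.8]
contact_force: [-0.2, -0.2, -0.5]
width: 23.0
grip_force: 57.5
```

>>> drive_tool:
  rows:
    - [[0,0,0,0,0,-0.019],[0,0,0,0,0,-0.019],[0,0,0,0,0,-0.019],[0,0,0,0,0,-0.019],[0,0,0,0,0,-0.019]]

```text
clock: 3.75
eef_pos: [628.6, -282.4, 132.9]
tcp_rot: [-180.0, 0.0, 174.0]
contact_force: [0.7, 0.9, -1.3]
width: 23.1
grip_force: 57.5
```

>>> drive_tool:
  rows:
    - [[0,0,0,0,0,0],[0,0,0,0,0,0],[0,0,0,0,0,0]]

```text
clock: 4.0
eef_pos: [628.7, -282.3, 132.6]
tcp_rot: [-180.0, 0.0, 173.5]
contact_force: [0.4, -0.3, -0.9]
width: 22.9
grip_force: 57.5
```

```bash
cat >> h.py <<'E'
def delta(target,yaw=None):
    s=sense(); R=Rn.from_euler("xyz",s["tcp_rot"],degrees=True)
    d=R.inv().apply(np.asarray(target,float)-s["eef_pos"])
    print("at",s["eef_pos"].round(1),s["tcp_rot"].round(2),"w",round(float(s["width"]),1),"F",s["contact_force"].round(1),"t",round(float(s["clock"]),1))
    print("shift shares",(d/500).round(4), "" if yaw is None else ("turn z share",round(-(yaw-s["tcp_rot"][2])/360,4)))
def snap(n,w=640,h=480):
    c=camera_info("wrist"); im=get_image("wrist")[:,:,::-1]; np.save(f"pics/{n}.npy",im); np.save(f"pics/{n}c.npy",c,allow_pickle=True)
    cv2.imwrite(f"pics/{n}.png",cv2.resize(im,(w,h),interpolation=cv2.INTER_CUBIC)); return c,im
E
python3 -c "
from h import *
delta((457.6,-270.4,100),173.9); snap('w3')
im=get_image('side')[:,:,::-1];ci=camera_info('side');np.save('pics/s3.npy',im);cv2.imwrite('pics/s3.png',rect(ci,im,320,760,-420,-120,30,1.6))
"
```

```text
at [ 628.7 -282.3  132.6] [-1.7999e+02  1.0000e-02  1.7346e+02] w 22.9 F [ 0.4 -0.3 -0.9] t 4.0
shift shares [ 0.3428 -0.0153  0.0652] ('turn z share', np.float64(-0.0012))
```

View pics/w3.png

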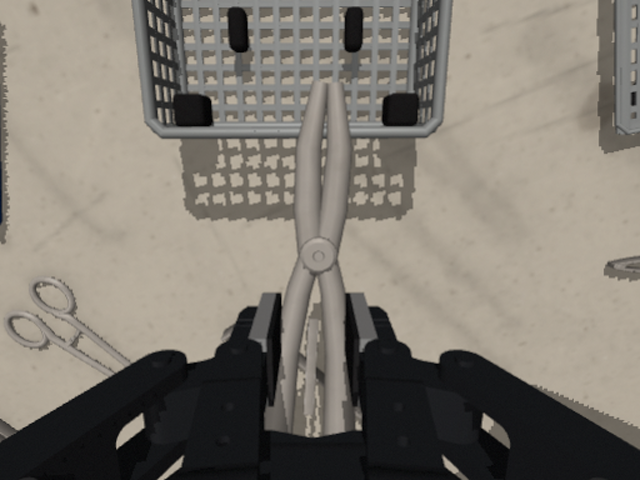

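```bash
python3 -c "
from h import *
c=np.load('pics/w3c.npy',allow_pickle=True).item()
P=lambda x,y,z: pt(c,(x*.8,y*.8),z)
t=P(324,82,136); p=np.array([628.7,-282.3]); a=np.radians(173.46); print('tip along',(t[:2]-p)@[np.cos(a),np.sin(a)],'lat',(t[:2]-p)@[-np.sin(a),np.cos(a)])
print('rim edge pts',[P(*q,56)[:2].round(1) for q in [(160,137),(432,137)]])
print('sides at',[P(*q,56)[:2].round(1) for q in [(135,5),(452,5),(148,125),(442,125)]])
print('posts',[P(*q,19)[:2].round(1) for q in [(237,20),(353,19)]], 'rests',[P(*q,28)[:2].round(1) for q in [(193,105),(401,105)]])
"
```

```text
tip along 80.36708893758845 lat -3.8968321841529328
rim edge pts [array([ 558.6, -352. ]), array([ 574.4, -214.6])]
sides at [array([ 498.4, -350.9]), array([ 515.3, -203.1]), array([ 552.2, -356.8]), array([ 569.1, -209.4])]
posts [array([ 501.2, -309.4]), array([ 508.1, -245.6])] rests [array([ 543.2, -339.8]), array([ 556.5, -223.6])]
```

>>> drive_tool:
  rows:
    - [[0,0,0,0,0,-0.0076],[0.075,0,0,0,0,0],[0.08,0,0,0,0,0],[0.08,0,0,0,0,0],[0.075,0,0,0,0,0]]

```text
clock: 4.52
eef_pos: [472.2, -272.0, 131.8]
tcp_rot: [180.0, -0.0, 176.3]
contact_force: [-0.6, -0.8, -0.7]
width: 23.1
grip_force: 57.6
```

>>> drive_tool:
  rows:
    - [[0.039,0,0,0,0,0],[0,0,0.06,0,0,0],[0,0,0.06,0,0,0],[0,0,0.06,0,0,0],[0,0,0,0,0,0]]

```text
clock: 4.93
eef_pos: [450.6, -268.3, 36.8]
tcp_rot: [179.7, -0.5, 176.3]
contact_force: [-1.4, 0.8, -1.8]
width: 22.4
grip_force: 57.8
```

>>> drive_tool:
  rows:
    - [[0,0,0.02,0,0,0],[0,0,0.02,0,0,0],[0,0,0.01,0,0,0],[0,0,0.006,0,0,0],[0,0,0,0,0,0]]

```text
clock: 5.35
eef_pos: [454.9, -271.4, 14.4]
tcp_rot: [-180.0, 0.0, 176.4]
contact_force: [0.3, 0.8, -2.5]
width: 22.8
grip_force: 57.8
```

```bash
python3 -c "
from h import *
delta((454.5,-270.7,9.5),176.2); snap('w4')
"
```

```text
at [ 454.9 -271.4   14.4] [-1.7999e+02  1.0000e-02  1.7640e+02] w 22.8 F [ 0.3  0.8 -2.5] t 5.3
shift shares [0.001  0.0013 0.0098] ('turn z share', np.float64(0.0006))
```

View pics/w4.png

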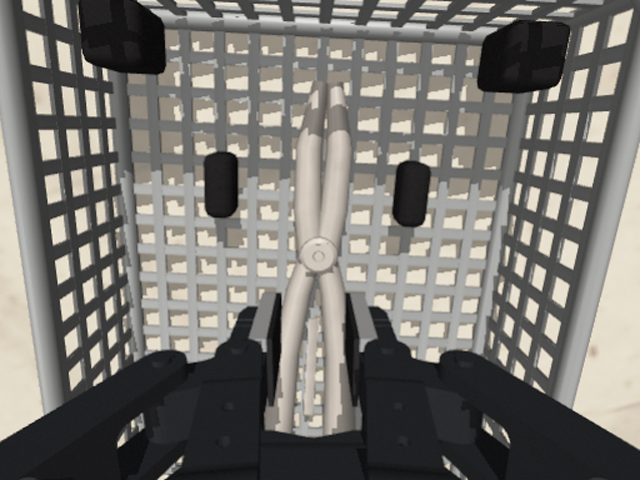

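The rongeur (joint at (318,255)) lies centred between posts at (220,185) and (411,193). Lower gently.

>>> drive_tool:
  rows:
    - [[0,0,0.003,0,0,0],[0,0,0.003,0,0,0],[0,0,0.002,0,0,0],[0,0,0,0,0,0]]

```text
clock: 5.73
eef_pos: [454.7, -271.3, 10.3]
tcp_rot: [-180.0, 0.0, 176.4]
contact_force: [-0.4, 0.7, -1.2]
width: 22.9
grip_force: 57.8
```

>>> drive_tool:
  rows:
    - [[0,0,0.002,0,0,0],[0,0,0.001,0,0,0],[0,0,0,0,0,0],[0,0,0,0,0,0]]

```text
clock: 6.07
eef_pos: [454.8, -271.4, 9.1]
tcp_rot: [-180.0, 0.0, 176.4]
contact_force: [-1.0, 0.8, 2.8]
width: 23.0
grip_force: 58.3
```

>>> drive_tool:
  rows:
    - [[0,0,0,0,0,0],[0,0,0,0,0,0],[0,0,0,0,0,0],[0,0,0,0,0,0],[0,0,0,0,0,0]]
  jaw: 0.6
  grip_force: 40

```text
clock: 6.48
eef_pos: [454.7, -271.3, 8.8]
tcp_rot: [180.0, 0.0, 176.4]
contact_force: [-0.7, 1.0, 0.7]
width: 50.8
grip_force: 0.0
```

>>> drive_tool:
  rows:
    - [[0,0,-0.02,0,0,0],[0,0,-0.06,0,0,0],[0,0,-0.08,0,0,0],[0,0,-0.08,0,0,0],[0,0,-0.08,0,0,0]]

```text
clock: 6.9
eef_pos: [454.3, -270.9, 171.1]
tcp_rot: [180.0, -0.0, 176.4]
contact_force: [1.0, -0.6, 0.6]
width: 51.2
grip_force: 0.0
```

>>> drive_tool:
  rows:
    - [[0.04,0,-0.06,0,0,0],[0.04,0,-0.06,0,0,0],[0,0,-0.04,0,0,0],[0,0,0,0,0,0],[0,0,0,0,0,0]]

```text
clock: 7.32
eef_pos: [415.4, -269.4, 251.2]
tcp_rot: [-179.8, 0.2, 176.4]
contact_force: [-0.3, 1.0, -1.6]
width: 51.5
grip_force: 0.0
```

```bash
python3 -c "
from h import *
delta((456,260,250),173.9); snap('w5',800,600)
"
```

```text
at [ 415.4 -269.4  251.2] [-179.84    0.21  176.38] w 51.5 F [-0.3  1.  -1.6] t 7.3
shift shares [-1.4300e-02  1.0619e+00 -5.0000e-04] ('turn z share', np.float64(0.0069))
```

View pics/w5.png

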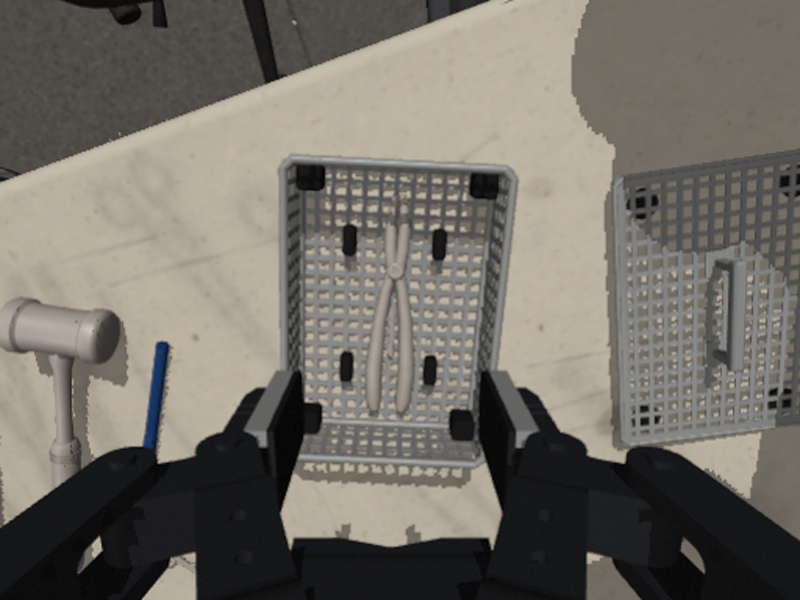

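The rongeur lies flat between the posts at (350,240), (439,243), (346,366), (429,370). The rim corners are near (282,157), (515,168), (480,466), and the lid handle runs from (738,262) to (736,370).

```bash
python3 -c "
from h import *
c=np.load('pics/w5c.npy',allow_pickle=True).item(); im=np.load('pics/w5.npy')
P=lambda x,y,z: pt(c,(x*.64,y*.64),z)[:2]
q=np.array([P(*a,19) for a in [(350,238),(439,242),(429,369),(346,365)]]); print('posts',q.round(1).tolist(),q.mean(0).round(1))
v=(q[2]+q[3]-q[0]-q[1]); print('ang',np.degrees(np.arctan2(v[1],v[0])), np.linalg.norm(v)/2, np.linalg.norm(q[0]-q[1]))
u=q[1]-q[0]+q[2]-q[3]; print('ang2',np.degrees(np.arctan2(-u[0],u[1])))
print('rim top edge',[P(*a,56).round(1) for a in [(300,155),(500,164)]],'left',[P(*a,56).round(1) for a in [(280,170),(280,350)]],'right',[P(*a,56).round(1) for a in [(517,180),(497,370)]],'bottom',P(400,465,56).round(1))
print('rong',[P(*a,12).round(1) for a in [(397,225),(374,411),(403,411)]])
h=np.array([P(*a,39) for a in [(738,261),(736,371)]]);print('lid handle',h.round(1))
"
```

```text
posts [[403.1, -298.3], [410.0, -234.4], [508.3, -245.9], [500.9, -309.7]] [ 455.6 -272.1]
ang -6.654161200329091 98.70422174377704 64.22326242591768
ang2 -6.368406357759463
rim top edge [array([ 344. , -321.6]), array([ 357.3, -197.6])] left [array([ 352.2, -335.1]), array([ 471.9, -349.7])] right [array([ 367.8, -187. ]), array([ 496.1, -200.5])] bottom [ 567.2 -272.4]
rong [array([ 396.8, -263.9]), array([ 545. , -291.4]), array([ 546.4, -268.1])]
lid handle [[432.9 -31.6]
 [515.1 -23.5]]
```

>>> drive_tool:
  rows:
    - [[0.0066,0.0805,0,0,0,0],[0.0066,0.0805,0,0,0,0],[0.0066,0.0805,0,0,0,0],[0.0066,0.0805,0,0,0,0],[0.0066,0.0805,0,0,0,0]]

```text
clock: 7.78
eef_pos: [409.7, -64.8, 246.9]
tcp_rot: [179.9, -0.2, 176.4]
contact_force: [1.4, 1.0, -0.8]
width: 51.3
grip_force: 0.0
```

>>> drive_tool:
  rows:
    - [[0.0066,0.0805,0,0,0,0],[0.0066,0.0805,0,0,0,0],[0.0066,0.0805,0,0,0,0],[0.0066,0.0805,0,0,0,0],[0.0066,0.0805,0,0,0,0]]

```text
clock: 8.2
eef_pos: [405.7, 137.1, 247.2]
tcp_rot: [-180.0, -0.2, 176.4]
contact_force: [1.2, -1.8, 0.6]
width: 51.4
grip_force: 0.0
```

>>> drive_tool:
  rows:
    - [[0.0066,0.0805,0,0,0,0],[0.0066,0.0805,0,0,0,0],[0.0066,0.0805,0,0,0,0],[0,0,0,0,0,0],[0,0,0,0,0,0]]

```text
clock: 8.62
eef_pos: [403.2, 257.9, 246.6]
tcp_rot: [-179.9, -0.2, 176.7]
contact_force: [-0.9, -0.8, 0.5]
width: 51.1
grip_force: 0.0
```

```bash
python3 -c "
from h import *
delta((456,260,250),173.9); snap('w6',800,600)
"
```

```text
at [403.2 257.9 246.6] [-179.89   -0.22  176.68] w 51.1 F [-0.9 -0.8  0.5] t 8.6
shift shares [-0.1052  0.0104 -0.0072] ('turn z share', np.float64(0.0077))
```

View pics/w6.png

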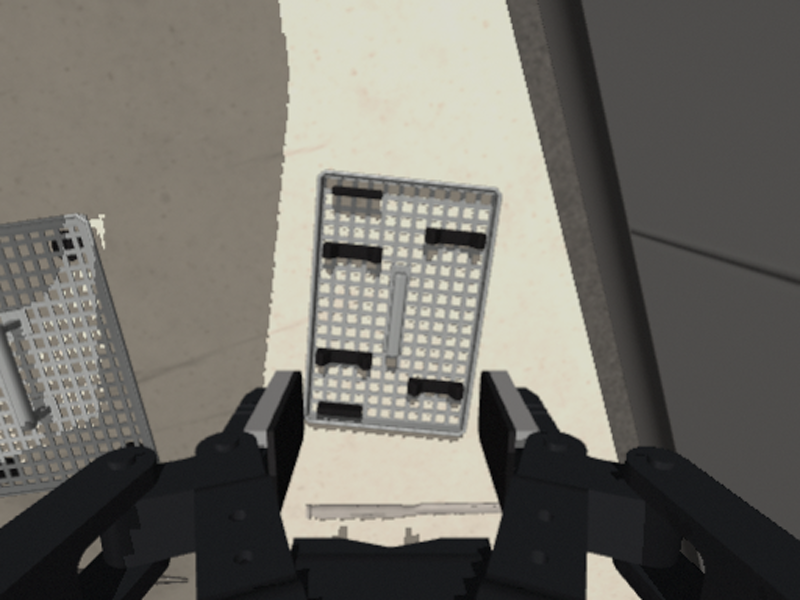

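The insert's bar runs from (400,272) to (392,363) and its corners are (320,172), (500,188), (465,437), (307,426). The long cradle is on the right (455,238)/(435,388) and the short one on the left; the osteotome is at (400,510).

```bash
python3 -c "
from h import *
c=np.load('pics/w6c.npy',allow_pickle=True).item()
P=lambda x,y,z: pt(c,(x*.64,y*.64),z)[:2]
b=np.array([P(*a,23) for a in [(400,271),(392,360)]]);print('bar',b.round(1),b.mean(0));v=b[1]-b[0];print(np.linalg.norm(v),np.degrees(np.arctan2(v[1],v[0])))
q=np.array([P(*a,11) for a in [(321,172),(499,187),(465,437),(307,426)]]);print(q.round(1),q.mean(0)); v=q[2]+q[3]-q[0]-q[1];print(np.linalg.norm(v)/2,np.degrees(np.arctan2(v[1],v[0])));u=q[1]-q[0]+q[2]-q[3];print(np.linalg.norm(u)/2,np.degrees(np.arctan2(-u[0],u[1])))
print('ost',[P(*a,5).round(1) for a in [(307,512),(400,511),(497,508)]])
l=np.array([P(*a,39) for a in [(0,335),(33,428)]]);print('lid bar far end',l.round(1))
"
```

```text
bar [[413.8 263.8]
 [481.5 254.2]] [447.65598245 259.01786193]
68.36127592031968 -8.095782671554531
[[342.2 212.2]
 [359.8 337.1]
 [556.  309. ]
 [538.9 182.5]] [449.26387404 260.19992603]
198.5600686440984 -8.366981098925878
126.90580626872821 -7.858731122171496
ost [array([623.5, 173. ]), array([627.1, 252.7]), array([628.8, 335.7])]
lid bar far end [[440.3 -21. ]
 [513.7 -15.2]]
```

>>> drive_tool:
  rows:
    - [[0,0,0,0,0,0.013],[-0.03,0.006,0.06,0,0,0],[-0.03,0.005,0.07,0,0,0],[-0.029,0.005,0.07,0,0,0],[0,0,0.08,0,0,0]]
  jaw: 0.55

```text
clock: 9.08
eef_pos: [453.2, 256.0, 108.4]
tcp_rot: [179.9, 0.2, 171.5]
contact_force: [1.0, 0.0, -0.1]
width: 46.9
grip_force: 0.0
```

>>> drive_tool:
  rows:
    - [[0,0,0.05,0,0,0],[0,0,0,0,0,0],[0,0,0,0,0,0],[0,0,0,0,0,0]]

```text
clock: 9.42
eef_pos: [451.2, 257.1, 85.4]
tcp_rot: [180.0, 0.1, 171.6]
contact_force: [0.2, -0.5, -0.3]
width: 47.1
grip_force: 0.0
```

```bash
python3 -c "
from h import *
delta((448.5,259.6,9),171.9); c,im=snap('w7')
print(proj(c,(448.5,259.6,23))*1.25, proj(c,(448.5-32,259.6+32*.142,23))*1.25)
"
```

```text
at [451.2 257.1  85.4] [1.7996e+02 9.0000e-02 1.7164e+02] w 47.1 F [ 0.2 -0.5 -0.3] t 9.4
shift shares [0.0063 0.004  0.1527] ('turn z share', np.float64(-0.0007))
[315.69297123 255.42031717] [315.49821953 192.8487753 ]
```

View pics/w7.png

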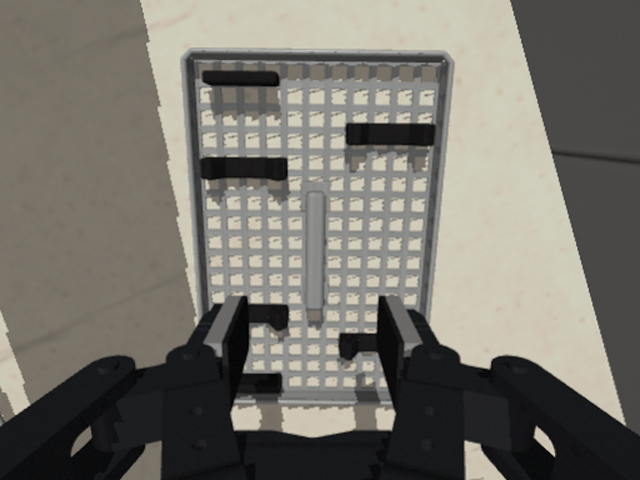

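The bar (315,192)–(315,315) matches the predicted centre (316,255). Descend and grip.

>>> drive_tool:
  rows:
    - [[0.006,0.004,0.03,0,0,0],[0,0,0.06,0,0,0],[0,0,0.04,0,0,0],[0,0,0.018,0,0,0],[0,0,0.004,0,0,0]]

```text
clock: 9.88
eef_pos: [447.3, 260.0, 7.9]
tcp_rot: [-180.0, -0.0, 171.7]
contact_force: [-0.3, -0.5, 0.3]
width: 46.9
grip_force: 0.0
```

>>> drive_tool:
  rows:
    - [[0,0,0,0,0,0],[0,0,0,0,0,0],[0,0,0,0,0,0],[0,0,0,0,0,0],[0,0,0,0,0,0]]
  jaw: 0
  grip_force: 80

```text
clock: 10.3
eef_pos: [449.0, 260.7, 9.9]
tcp_rot: [179.9, 0.2, 171.7]
contact_force: [-0.5, -0.4, 6.8]
width: 7.2
grip_force: 78.4
```

>>> drive_tool:
  rows:
    - [[0,0,0,0,0,0],[0,0,0,0,0,0],[0,0,0,0,0,0]]

```text
clock: 10.55
eef_pos: [448.9, 260.6, 9.9]
tcp_rot: [179.9, 0.2, 171.7]
contact_force: [-2.1, -1.3, 7.4]
width: 7.4
grip_force: 78.4
```

>>> drive_tool:
  rows:
    - [[0,0,-0.01,0,0,0],[0,0,-0.03,0,0,0],[0,0,-0.06,0,0,0],[0,0,-0.07,0,0,0],[0,0,-0.06,0,0,-0.0053]]

```text
clock: 10.97
eef_pos: [447.0, 260.0, 124.7]
tcp_rot: [180.0, -0.0, 173.6]
contact_force: [0.5, 1.0, -1.9]
width: 7.6
grip_force: 78.6
```

>>> drive_tool:
  rows:
    - [[-0.004,-0.03,0,0,0,0],[-0.0075,-0.06,0,0,0,0],[-0.01,-0.0754,0,0,0,0],[-0.01,-0.0754,0,0,0,0],[-0.01,-0.0754,0,0,0,0]]

```text
clock: 11.38
eef_pos: [450.0, 99.4, 123.4]
tcp_rot: [180.0, 0.0, 173.7]
contact_force: [0.7, -0.9, -1.5]
width: 7.5
grip_force: 78.6
```

>>> drive_tool:
  rows:
    - [[-0.01,-0.0754,0,0,0,0],[-0.01,-0.0754,0,0,0,0],[-0.01,-0.0754,0,0,0,0],[-0.01,-0.0754,0,0,0,0],[-0.01,-0.0754,0,0,0,0]]

```text
clock: 11.8
eef_pos: [454.0, -91.2, 123.5]
tcp_rot: [-180.0, 0.1, 173.6]
contact_force: [1.1, 0.3, -2.4]
width: 7.4
grip_force: 78.6
```

>>> drive_tool:
  rows:
    - [[-0.01,-0.0754,0,0,0,0],[-0.01,-0.0754,0,0,0,0],[-0.01,-0.0754,0,0,0,0],[-0.01,-0.0754,0,0,0,0],[-0.007,-0.05,0,0,0,0]]

```text
clock: 12.22
eef_pos: [457.8, -270.3, 123.6]
tcp_rot: [-179.9, 0.1, 173.5]
contact_force: [-1.0, 0.1, -1.0]
width: 7.8
grip_force: 78.7
```

>>> drive_tool:
  rows:
    - [[0,-0.01,0,0,0,0],[0,0,0,0,0,0],[0,0,0,0,0,0],[0,0,0,0,0,0]]

```text
clock: 12.55
eef_pos: [457.4, -270.3, 122.6]
tcp_rot: [179.9, -0.0, 173.7]
contact_force: [-0.7, -0.4, -2.1]
width: 7.9
grip_force: 78.7
```

```bash
python3 -c "
from h import *
delta((458.8,-271.8,100),173.6); snap('w8',800,600)
im=get_image('side')[:,:,::-1];np.save('pics/s8.npy',im)
"
```

```text
at [ 457.4 -270.3  122.6] [ 1.7995e+02 -4.0000e-02  1.7368e+02] w 7.9 F [-0.7 -0.4 -2.1] t 12.6
shift shares [-0.0032 -0.0028  0.0452] ('turn z share', np.float64(0.0002))
```

View pics/w8.png

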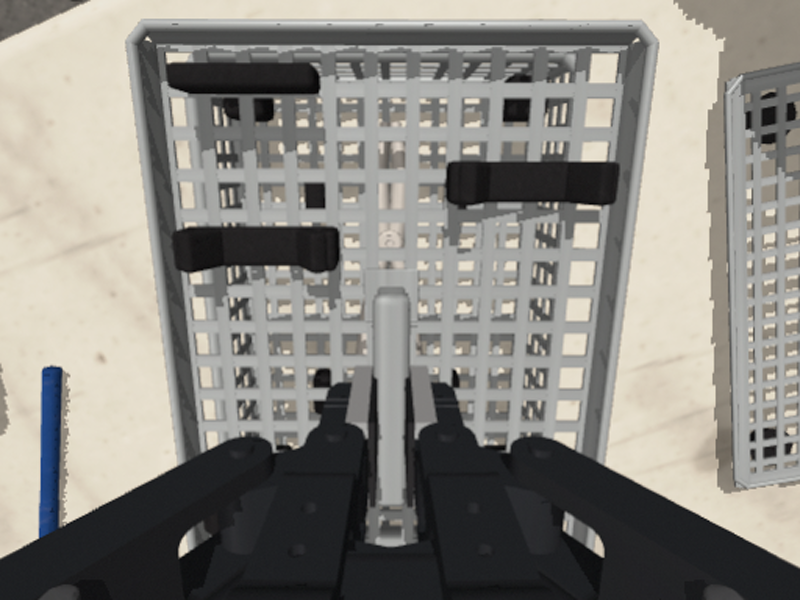

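Insert held level over the basket, near-edge corners at (140,22) and (652,27). I check its offset from the tool, and measure the remaining parts by masks rather than viewing.

```bash
python3 -c "
from h import *
c=np.load('pics/w8c.npy',allow_pickle=True).item()
P=lambda x,y,z: pt(c,(x*.64,y*.64),z)[:2]
p=np.array([457.4,-270.3]);a=np.radians(173.68);X=np.array([np.cos(a),np.sin(a)]);Y=np.array([np.sin(a),-np.cos(a)])
for q in [(145,21),(645,26),(128,40),(657,42),(380,20)]:
    d=P(*q,124)-p; print(q,(d@X).round(1),(d@Y).round(1))
for q in [(393,290),(376,300),(411,300)]:
    d=P(*q,136)-p; print('bar',(d@X).round(1),(d@Y).round(1))
"
```

```text
(145, 21) 99.1 -59.4
(645, 26) 98.0 62.5
(128, 40) 94.9 -64.1
(657, 42) 94.5 65.9
(380, 20) 99.4 -2.2
bar 34.6 0.9
bar 32.0 -3.4
bar 32.0 5.5
```

>>> drive_tool:
  rows:
    - [[-0.0032,-0.0034,0.03,0,0,0],[0,0,0.04,0,0,0],[0,0,0.025,0,0,0],[0,0,0,0,0,0],[0,0,0,0,0,0]]

```text
clock: 13.07
eef_pos: [458.4, -272.4, 74.5]
tcp_rot: [179.9, -0.1, 173.7]
contact_force: [0.3, 0.1, -2.5]
width: 7.3
grip_force: 78.7
```

>>> drive_tool:
  rows:
    - [[0,0,0.012,0,0,0],[0,0,0.012,0,0,0],[0,0,0.012,0,0,0],[0,0,0,0,0,0],[0,0,0,0,0,0]]

```text
clock: 13.48
eef_pos: [458.7, -273.4, 56.9]
tcp_rot: [180.0, -0.0, 173.6]
contact_force: [0.4, -0.1, -2.2]
width: 7.5
grip_force: 78.7
```

Insert is below the rim with no side force; continue down.

>>> drive_tool:
  rows:
    - [[0,0,0.012,0,0,0],[0,0,0.01,0,0,0],[0,0,0.006,0,0,0],[0,0,0,0,0,0],[0,0,0,0,0,0]]

```text
clock: 13.9
eef_pos: [458.8, -273.4, 42.9]
tcp_rot: [180.0, -0.0, 173.6]
contact_force: [1.1, -0.5, -2.8]
width: 8.0
grip_force: 78.7
```

>>> drive_tool:
  rows:
    - [[0,0,0.004,0,0,0],[0,0,0.002,0,0,0],[0,0,0,0,0,0],[0,0,0,0,0,0]]

```text
clock: 14.23
eef_pos: [459.0, -273.6, 40.3]
tcp_rot: [180.0, -0.0, 173.6]
contact_force: [1.0, -0.0, -2.2]
width: 7.5
grip_force: 78.7
```

>>> drive_tool:
  rows:
    - [[0,0,0.002,0,0,0],[0,0,0.002,0,0,0],[0,0,0,0,0,0],[0,0,0,0,0,0]]

```text
clock: 14.57
eef_pos: [459.0, -273.6, 38.3]
tcp_rot: [180.0, -0.0, 173.6]
contact_force: [0.5, -0.5, -2.5]
width: 7.7
grip_force: 78.7
```

>>> drive_tool:
  rows:
    - [[0,0,0.002,0,0,0],[0,0,0,0,0,0],[0,0,0,0,0,0]]

```text
clock: 14.82
eef_pos: [459.1, -273.7, 37.9]
tcp_rot: [-180.0, 0.0, 173.6]
contact_force: [-2.3, 2.4, 4.7]
width: 7.5
grip_force: 79.6
```

>>> drive_tool:
  rows:
    - [[0,0,0,0,0,0],[0,0,0,0,0,0],[0,0,0,0,0,0],[0,0,0,0,0,0]]
  jaw: 0.5
  grip_force: 40

```text
clock: 15.15
eef_pos: [459.1, -273.7, 37.3]
tcp_rot: [-180.0, 0.0, 173.6]
contact_force: [-0.5, -0.2, 0.0]
width: 42.8
grip_force: 0.0
```

>>> drive_tool:
  rows:
    - [[0,0,-0.03,0,0,0],[0,0,-0.07,0,0,0],[0,0,-0.08,0,0,0],[0,0,-0.08,0,0,0.019],[0,0,-0.08,0,0,0.019]]

```text
clock: 15.57
eef_pos: [458.7, -273.4, 208.9]
tcp_rot: [180.0, -0.0, 159.6]
contact_force: [0.4, -0.8, -0.0]
width: 42.5
grip_force: 0.0
```

>>> drive_tool:
  rows:
    - [[0,0,-0.046,0,0,0.02],[0,0,0,0,0,0.02],[0,0,0,0,0,0.02],[0,0,0,0,0,0.02],[0,0,0,0,0,0.02]]

```text
clock: 15.98
eef_pos: [459.1, -273.7, 230.5]
tcp_rot: [180.0, 0.0, 123.8]
contact_force: [-0.3, 0.4, 0.6]
width: 42.8
grip_force: 0.0
```

Run:
```python
from h import *
delta((627,318,231),88)
snap('w9')
# tweezers from the first wrist picture
c0={"intrinsics":camera_info("wrist")["intrinsics"],"k1":0.0053246,"world_from_camera":np.array([[9.99997663e-01,-3.25701545e-04,2.13734541e-03,625.663958],[-2.61012613e-04,.963169926,.268893335,68.4104485],[-2.14620579e-03,-.268893265,.963167590,372.868280],[0,0,0,1]])}
im=np.load("pics/wrist0.npy"); r=rect(c0,im,640,740,-130,110,5,3)
hsv=cv2.cvtColor(r,cv2.COLOR_BGR2HSV); print(np.percentile(hsv[...,1],[2,10,50,90]),np.percentile(hsv[...,2],[2,10,50,90]))
m=(hsv[...,1]<np.median(hsv[...,1])*.6).astype(np.uint8)
m=cv2.morphologyEx(m,cv2.MORPH_CLOSE,np.ones((7,7)));n,l,s,ce=cv2.connectedComponentsWithStats(m)
for i in range(1,n):
    if s[i,4]>800:
        (x,y),wh,a=cv2.minAreaRect(np.argwhere(l==i)[:,::-1].astype(np.float32)); print(s[i],(740-y/3,110-x/3),np.array(wh)/3,a)
```

```text
at [ 459.1 -273.7  230.5] [1.7999e+02 3.0000e-02 1.2378e+02] w 42.8 F [-0.3  0.4  0.6] t 16.0
shift shares [ 0.7968  0.9371 -0.0013] ('turn z share', np.float64(0.0994))
[28. 34. 35. 37.] [102. 107. 169. 176.]
```

>>> drive_tool:
  rows:
    - [[0,0,0,0,0,0.0199],[0,0,0,0,0,0.0199],[0,0,0,0,0,0.0199],[0,0,0,0,0,0.0199],[0,0,0,0,0,0.0199]]

```text
clock: 16.45
eef_pos: [459.0, -273.6, 230.1]
tcp_rot: [-180.0, -0.0, 88.2]
contact_force: [0.4, -0.7, -0.7]
width: 42.4
grip_force: 0.0
```

>>> drive_tool:
  rows:
    - [[0.079,0.0196,0,0,0,0],[0.08,0.0196,0,0,0,0],[0.08,0.0196,0,0,0,0],[0.08,0.0196,0,0,0,0],[0.08,0.0196,0,0,0,0]]

```text
clock: 16.87
eef_pos: [514.0, -73.9, 230.4]
tcp_rot: [180.0, 0.0, 88.5]
contact_force: [1.3, -0.1, 0.4]
width: 42.4
grip_force: 0.0
```

>>> drive_tool:
  rows:
    - [[0.08,0.0196,0,0,0,0],[0.08,0.0196,0,0,0,0],[0.08,0.0196,0,0,0,0],[0.08,0.0196,0,0,0,0],[0.08,0.0196,0,0,0,0]]

```text
clock: 17.28
eef_pos: [568.8, 125.0, 230.3]
tcp_rot: [180.0, 0.0, 88.5]
contact_force: [1.3, -0.2, 0.3]
width: 42.7
grip_force: 0.0
```

>>> drive_tool:
  rows:
    - [[0.08,0.0196,0,0,0,0],[0.08,0.0196,0,0,0,0],[0.08,0.0196,0,0,0,0],[0.08,0.0196,0,0,0,0],[0.075,0.0196,0,0,0,0]]

```text
clock: 17.7
eef_pos: [623.4, 321.3, 229.9]
tcp_rot: [-180.0, -0.0, 88.5]
contact_force: [1.4, -0.1, -0.3]
width: 42.7
grip_force: 0.0
```

>>> drive_tool:
  rows:
    - [[0,0,0,0,0,0],[0,0,0,0,0,0],[0,0,0,0,0,0]]
  jaw: 0.4

```text
clock: 17.95
eef_pos: [623.1, 318.6, 229.5]
tcp_rot: [-179.9, 0.1, 88.5]
contact_force: [-0.3, 0.6, 0.2]
width: 34.3
grip_force: 0.0
```

Run:
```python
from h import *
delta((627,256,60),88)
c,im=snap('w10')
r=rect(c,im,590,670,140,370,5,3)
h=cv2.cvtColor(r,cv2.COLOR_BGR2HSV)
for y in (190,220,256,300,330): # profiles across x
    col=int((370-y)*3); print(y,"V",h[::6,col,2].tolist(),"S",h[::6,col,1].tolist())
```

```text
at [623.1 318.6 229.5] [-1.7994e+02  6.0000e-02  8.8460e+01] w 34.3 F [-0.3  0.6  0.2] t 17.9
shift shares [-0.1247  0.0116  0.3391] ('turn z share', np.float64(0.0013))
190 V [6, 5, 13, 81, 107, 105, 104, 105, 106, 105, 105, 106, 105, 104, 105, 105, 104, 103, 103, 104, 104, 82, 89, 92, 94, 80, 87, 106, 104, 104, 103, 104, 104, 103, 100, 99, 102, 103, 103, 102] S [43, 102, 39, 35, 36, 34, 34, 36, 36, 36, 36, 36, 34, 37, 36, 36, 37, 35, 35, 34, 37, 31, 26, 25, 27, 26, 35, 36, 37, 37, 35, 34, 34, 37, 36, 39, 38, 37, 35, 38]
220 V [13, 5, 45, 167, 170, 171, 171, 170, 170, 169, 169, 168, 169, 169, 170, 170, 160, 104, 105, 105, 95, 125, 121, 122, 140, 148, 172, 171, 171, 171, 170, 170, 171, 172, 172, 172, 170, 169, 169, 169] S [39, 51, 40, 35, 38, 36, 36, 36, 36, 35, 35, 35, 35, 36, 35, 36, 37, 34, 36, 36, 35, 24, 25, 27, 26, 29, 36, 36, 34, 36, 35, 36, 34, 36, 36, 37, 36, 35, 36, 36]
256 V [169, 170, 170, 167, 167, 169, 168, 169, 169, 171, 172, 171, 173, 172, 170, 169, 166, 106, 105, 105, 90, 140, 143, 132, 169, 171, 171, 171, 170, 172, 172, 172, 173, 173, 173, 172, 172, 171, 169, 171] S
[... 201 characters left out ...]
4, 167, 168, 168, 169, 170, 172, 172, 172, 172, 165, 160, 127, 130, 147, 165, 163, 162, 173, 172, 173, 173, 173, 174, 173, 172, 173, 173, 174, 175, 175, 174, 173, 174] S [35, 36, 36, 35, 36, 35, 37, 37, 36, 36, 35, 35, 34, 36, 36, 36, 36, 35, 32, 25, 26, 25, 27, 30, 35, 36, 34, 34, 34, 35, 35, 36, 35, 34, 37, 35, 35, 35, 35, 37]
330 V [172, 171, 171, 172, 172, 172, 172, 171, 171, 169, 170, 169, 170, 171, 172, 171, 162, 105, 128, 144, 153, 164, 174, 170, 171, 171, 170, 170, 168, 167, 170, 172, 173, 172, 172, 171, 169, 168, 167, 170] S [36, 36, 36, 36, 36, 34, 36, 33, 36, 35, 35, 36, 36, 36, 36, 36, 36, 32, 24, 25, 25, 25, 25, 36, 36, 34, 36, 36, 36, 35, 36, 36, 35, 36, 36, 36, 35, 36, 37, 35]
```

```bash
cat >> h.py <<'E'
def steel(c,im,x0,x1,y0,y1,z,s=3,minlen=60):
    r=rect(c,im,x0,x1,y0,y1,z,s); h=cv2.cvtColor(cv2.GaussianBlur(r,(5,5),0),cv2.COLOR_BGR2HSV)
    m=((h[...,1]<31)&(h[...,2]>55)).astype(np.uint8)
    m=cv2.morphologyEx(cv2.morphologyEx(m,cv2.MORPH_OPEN,np.ones((3,3))),cv2.MORPH_CLOSE,np.ones((9,9)))
    n,l,st,ce=cv2.connectedComponentsWithStats(m)
    for i in range(1,n):
        if max(st[i,2:4])<minlen*s: continue
        q=np.argwhere(l==i); W=np.c_[x1-q[:,0]/s,y1-q[:,1]/s]; ctr=W.mean(0); u=np.linalg.svd(W-ctr,full_matrices=False)[2][0]
        u=u*np.sign(u[1]); v=np.array([u[1],-u[0]]); t=(W-ctr)@u; w=(W-ctr)@v; mid=ctr+u*(t.min()+t.max())/2
        print("ctr",mid.round(1),"len",np.ptp(t).round(1),"ang",np.degrees(np.arctan2(u[1],u[0])).round(2))
        for k in (-70,-50,-30,-10,0,10,30,50,70):
            e=w[abs((W-mid)@u-k)<1]
            if len(e): print("  at",k,"lat",(e.min()+((ctr-mid)@v)).round(1),(e.max()+((ctr-mid)@v)).round(1))
E
python3 - <<'E'
from h import *
L=lambda n:(np.load(f'pics/{n}c.npy',allow_pickle=True).item(),np.load(f'pics/{n}.npy'))
print("ost w10");steel(*L('w10'),590,670,140,370,5)
print("ost w6");steel(*L('w6'),600,650,140,370,5)
c0=L('w10')[0].copy(); c0["world_from_camera"]=np.array([[9.99997663e-01,-3.25701545e-04,2.13734541e-03,625.663958],[-2.61012613e-04,.963169926,.268893335,68.4104485],[-2.14620579e-03,-.268893265,.963167590,372.868280],[0,0,0,1]])
np.save('pics/wrist0c.npy',c0,allow_pickle=True)
print("twz");steel(c0,np.load('pics/wrist0.npy'),650,730,-130,110,5)
E
```

```text
ost w10
ctr [626.7 259. ] len 177.4 ang 87.18
  at -70 lat -4.2 4.1
  at -50 lat -4.6 4.1
  at -30 lat -4.9 4.5
  at -10 lat -4.2 4.5
  at 0 lat -2.7 3.0
  at 10 lat -4.6 3.8
  at 30 lat -4.6 4.9
  at 50 lat -4.6 4.9
  at 70 lat -5.5 5.2
ost w6
ctr [620.6 255.2] len 168.9 ang 92.76
  at -70 lat -13.6 6.4
  at -50 lat -5.7 14.4
  at -30 lat -21.7 10.0
  at -10 lat -2.8 11.7
  at 0 lat -5.0 10.5
  at 10 lat -11.5 23.9
  at 30 lat -18.9 12.6
  at 50 lat -17.9 14.2
  at 70 lat -16.9 15.2
twz
ctr [682.3 -14.4] len 142.5 ang 85.1
  at -70 lat -2.4 2.0
  at -50 lat -5.4 5.3
  at -30 lat -7.5 7.0
  at -10 lat -7.7 7.6
  at 0 lat -7.6 7.4
  at 10 lat -7.2 7.0
  at 30 lat -5.8 5.9
  at 50 lat -4.3 4.4
  at 70 lat -2.5 2.8
```

>>> drive_tool:
  rows:
    - [[0,0,0,0,0,0.0035],[-0.04,0.005,0.06,0,0,0],[-0.04,0.004,0.07,0,0,0],[-0.0387,0.004,0.07,0,0,0],[0,0,0.06,0,0,0]]

```text
clock: 18.42
eef_pos: [626.9, 254.2, 99.0]
tcp_rot: [180.0, 0.1, 86.8]
contact_force: [0.0, -0.8, -0.6]
width: 34.2
grip_force: 0.0
```

>>> drive_tool:
  rows:
    - [[0,0,0.07,0,0,0],[0,0,0.03,0,0,0],[0,0,0,0,0,0],[0,0,0,0,0,0],[0,0,0,0,0,0]]

```text
clock: 18.83
eef_pos: [628.7, 259.6, 53.2]
tcp_rot: [179.8, -0.1, 87.1]
contact_force: [0.8, -0.1, 0.5]
width: 34.2
grip_force: 0.0
```

Run:
```python
from h import *
delta((626.7,259,3.5),87.2)
c,im=snap('w11'); steel(c,im,590,670,200,370,8)
```

```text
at [628.7 259.6  53.2] [ 1.7978e+02 -8.0000e-02  8.7050e+01] w 34.2 F [ 0.8 -0.1  0.5] t 18.8
shift shares [-0.0015 -0.0044  0.0995] ('turn z share', np.float64(-0.0004))
ctr [627.7 273.2] len 146.3 ang 86.99
  at -70 lat -4.4 4.4
  at -50 lat -4.4 4.4
  at -30 lat -4.5 4.3
  at -10 lat -2.8 2.8
  at 0 lat -4.4 4.7
  at 10 lat -4.6 4.9
  at 30 lat -4.6 4.7
  at 50 lat -4.7 4.7
  at 70 lat -4.7 4.7
```

>>> drive_tool:
  rows:
    - [[-0.0015,-0.003,0.03,0,0,0],[0,0,0.04,0,0,0],[0,0,0.02,0,0,0],[0,0,0.009,0,0,0],[0,0,0,0,0,0]]

```text
clock: 19.3
eef_pos: [625.0, 258.6, 0.6]
tcp_rot: [-180.0, 0.0, 87.1]
contact_force: [-1.0, -0.5, -0.2]
width: 34.1
grip_force: 0.0
```

>>> drive_tool:
  rows:
    - [[0,0,0,0,0,0],[0,0,0,0,0,0],[0,0,0,0,0,0],[0,0,0,0,0,0],[0,0,0,0,0,0]]
  jaw: 0
  grip_force: 40

```text
clock: 19.72
eef_pos: [626.5, 258.9, 2.5]
tcp_rot: [179.9, -0.1, 87.1]
contact_force: [-0.9, 1.2, 6.5]
width: 8.4
grip_force: 39.8
```

>>> drive_tool:
  rows:
    - [[0,0,0,0,0,0],[0,0,0,0,0,0]]

```text
clock: 19.88
eef_pos: [626.5, 259.0, 2.4]
tcp_rot: [179.9, -0.1, 87.1]
contact_force: [0.3, -0.5, 5.6]
width: 8.2
grip_force: 39.8
```

>>> drive_tool:
  rows:
    - [[0,0,-0.015,0,0,0],[0,0,-0.05,0,0,0],[0,0,-0.08,0,0,0],[0,0,-0.08,0,0,-0.02],[0,0,-0.08,0,0,-0.02]]
  grip_force: 60

```text
clock: 20.3
eef_pos: [624.3, 258.3, 154.2]
tcp_rot: [-179.9, 0.0, 101.7]
contact_force: [0.4, 0.8, -0.0]
width: 8.0
grip_force: 59.0
```

>>> drive_tool:
  rows:
    - [[0,0,-0.08,0,0,-0.02],[0,0,-0.07,0,0,-0.02],[0,0,0,0,0,-0.02],[0,0,0,0,0,-0.02],[0,0,0,0,0,-0.02]]

```text
clock: 20.72
eef_pos: [625.4, 258.6, 229.7]
tcp_rot: [179.9, 0.0, 137.6]
contact_force: [0.7, 0.0, -2.1]
width: 7.6
grip_force: 59.0
```

>>> drive_tool:
  rows:
    - [[0,0,0,0,0,-0.02],[0,0,0,0,0,-0.02],[0,0,0,0,0,-0.02],[0,0,0,0,0,-0.02],[0,0,0,0,0,-0.02]]

```text
clock: 21.13
eef_pos: [624.8, 258.4, 228.1]
tcp_rot: [-180.0, -0.1, 173.4]
contact_force: [0.8, -0.2, -1.0]
width: 7.2
grip_force: 59.0
```

>>> drive_tool:
  rows:
    - [[0.023,-0.0775,0,0,0,0],[0.023,-0.0775,0,0,0,0],[0.023,-0.0775,0,0,0,0],[0.023,-0.0775,0,0,0,0],[0.023,-0.0775,0,0,0,0]]

```text
clock: 21.55
eef_pos: [543.1, 71.9, 228.0]
tcp_rot: [-180.0, -0.0, 173.0]
contact_force: [1.0, -0.5, -0.4]
width: 7.1
grip_force: 59.1
```

>>> drive_tool:
  rows:
    - [[0.023,-0.0775,0,0,0,0],[0.023,-0.0775,0,0,0,0],[0.023,-0.0775,0,0,0,0],[0.023,-0.0775,0,0,0,0],[0.023,-0.0775,0,0,0,0]]

```text
clock: 21.97
eef_pos: [462.5, -113.4, 228.4]
tcp_rot: [-180.0, -0.0, 173.0]
contact_force: [0.6, -1.0, -1.2]
width: 7.6
grip_force: 59.1
```

>>> drive_tool:
  rows:
    - [[0.023,-0.0775,0,0,0,0],[0.023,-0.0775,0,0,0,0],[0.023,-0.0775,0,0,0,0],[0.023,-0.0775,0,0,0,0],[0,0,0,0,0,0]]

```text
clock: 22.38
eef_pos: [396.3, -266.0, 228.6]
tcp_rot: [-179.8, -0.1, 172.6]
contact_force: [0.9, 1.2, -0.1]
width: 7.5
grip_force: 59.1
```

>>> drive_tool:
  rows:
    - [[0,0,0,0,0,0],[0,0,0,0,0,0],[0,0,0,0,0,0]]

```text
clock: 22.63
eef_pos: [399.8, -259.2, 228.2]
tcp_rot: [180.0, -0.0, 173.1]
contact_force: [0.1, 0.9, -1.7]
width: 7.7
grip_force: 59.1
```

Run:
```python
from h import *
delta((463.2,-236.4,110),173.6)
c,im=snap('w12')
def dark(z):
    x0,x1,y0,y1,s=350,570,-360,-180,3
    r=rect(c,im,x0,x1,y0,y1,z,s); m=(r.max(2)<40).astype(np.uint8); m=cv2.morphologyEx(m,cv2.MORPH_OPEN,np.ones((5,5)))
    n,l,st,ce=cv2.connectedComponentsWithStats(m)
    for i in range(1,n):
        if st[i,4]>250: print(z,"blob x",(x1-ce[i,1]/s).round(1),"y",(y1-ce[i,0]/s).round(1),"size y,x",st[i,2]/s,st[i,3]/s)
dark(45)
p=sense()["eef_pos"]; print("held osteotome:"); steel(c,im,p[0]-80,p[0]+100,p[1]-25,p[1]+40,p[2]+5)
```

```text
at [ 399.8 -259.2  228.2] [ 1.7996e+02 -1.0000e-02  1.7308e+02] w 7.7 F [ 0.1  0.9 -1.7] t 22.6
shift shares [-0.1205  0.0605  0.2364] ('turn z share', np.float64(-0.0015))
45 blob x 541.8 y -229.2 size y,x 87.66666666666667 101.66666666666667
45 blob x 533.3 y -319.4 size y,x 83.33333333333333 104.33333333333333
45 blob x 491.6 y -233.9 size y,x 15.666666666666666 17.666666666666668
45 blob x 480.5 y -303.9 size y,x 17.0 12.0
45 blob x 409.8 y -303.8 size y,x 43.0 16.0
45 blob x 401.2 y -227.6 size y,x 38.0 15.666666666666666
45 blob x 373.9 y -209.2 size y,x 6.333333333333333 6.333333333333333
45 blob x 366.5 y -201.9 size y,x 17.333333333333332 12.0
45 blob x 367.3 y -301.8 size y,x 37.666666666666664 14.333333333333334
held osteotome:
ctr [ 385.1 -254.9] len 130.5 ang 177.37
  at -50 lat -11.2 -1.5
  at -30 lat -8.5 26.2
  at -10 lat -28.4 27.4
  at 0 lat -28.9 28.2
  at 10 lat -29.3 28.7
  at 30 lat -30.3 30.1
  at 50 lat -3.1 6.3
```

>>> drive_tool:
  rows:
    - [[0,0,0,0,0,-0.0015],[-0.06,0.031,0,0,0,0],[-0.059,0.0307,0,0,0,0],[0,0,0.06,0,0,0],[0,0,0.08,0,0,0]]

```text
clock: 23.1
eef_pos: [466.9, -236.5, 161.8]
tcp_rot: [-179.7, 0.5, 173.8]
contact_force: [1.0, -0.6, -1.0]
width: 7.4
grip_force: 59.1
```

>>> drive_tool:
  rows:
    - [[0,0,0.07,0,0,0],[0,0,0.05,0,0,0],[0,0,0.04,0,0,0],[0,0,0,0,0,0],[0,0,0,0,0,0]]

```text
clock: 23.52
eef_pos: [461.6, -234.9, 77.5]
tcp_rot: [179.9, -0.1, 173.7]
contact_force: [0.6, -1.0, -0.8]
width: 7.3
grip_force: 59.1
```

>>> drive_tool:
  rows:
    - [[0,0,0,0,0,0],[0,0,0,0,0,0]]

```text
clock: 23.68
eef_pos: [463.6, -237.0, 80.5]
tcp_rot: [-179.9, 0.2, 173.6]
contact_force: [0.1, 0.4, 0.3]
width: 7.9
grip_force: 59.1
```

Run:
```python
from h import *
delta((462.5,-235.2,37.4),173.6)
c,im=snap('w13',800,600)
```

```text
at [ 463.6 -237.    80.5] [-179.9     0.19  173.6 ] w 7.9 F [0.1 0.4 0.3] t 23.7
shift shares [0.003  0.0035 0.0862] ('turn z share', np.float64(-0.0))
```

View pics/w13.png

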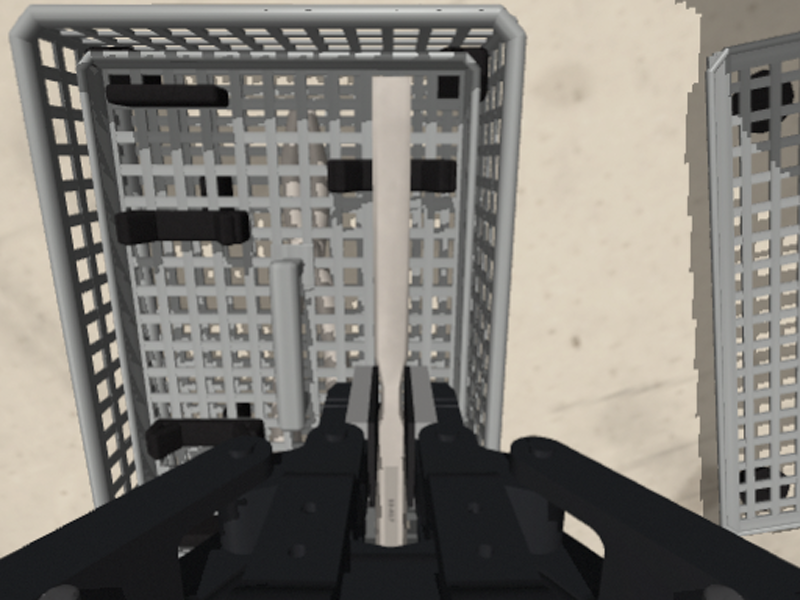

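The osteotome (col 391) is centred on the long saddle, cols 329–457. Lower it.

>>> drive_tool:
  rows:
    - [[0.001,0.002,0.03,0,0,0],[0,0,0.025,0,0,0],[0,0,0.015,0,0,0],[0,0,0,0,0,0],[0,0,0,0,0,0]]

```text
clock: 24.15
eef_pos: [461.9, -235.5, 43.8]
tcp_rot: [-180.0, 0.0, 173.5]
contact_force: [-0.8, -0.1, -0.1]
width: 7.8
grip_force: 59.1
```

>>> drive_tool:
  rows:
    - [[0,0,0.005,0,0,0],[0,0,0.004,0,0,0],[0,0,0.002,0,0,0],[0,0,0,0,0,0],[0,0,0,0,0,0]]

```text
clock: 24.57
eef_pos: [461.7, -235.3, 37.9]
tcp_rot: [-180.0, 0.0, 173.6]
contact_force: [0.9, -0.1, -0.5]
width: 7.4
grip_force: 59.1
```

>>> drive_tool:
  rows:
    - [[0,0,0.002,0,0,0],[0,0,0.001,0,0,0],[0,0,0,0,0,0],[0,0,0,0,0,0]]

```text
clock: 24.9
eef_pos: [461.9, -235.5, 37.4]
tcp_rot: [-180.0, 0.0, 173.6]
contact_force: [-3.8, 1.0, 8.3]
width: 7.4
grip_force: 60.3
```

>>> drive_tool:
  rows:
    - [[0,0,0,0,0,0],[0,0,0,0,0,0],[0,0,0,0,0,0],[0,0,0,0,0,0]]
  jaw: 0.25
  grip_force: 40

```text
clock: 25.23
eef_pos: [461.7, -235.3, 36.2]
tcp_rot: [180.0, -0.0, 173.5]
contact_force: [-0.0, 0.5, -0.3]
width: 21.1
grip_force: 0.0
```

>>> drive_tool:
  rows:
    - [[0,0,-0.02,0,0,0],[0,0,-0.05,0,0,0],[0,0,-0.08,0,0,0],[0,0,-0.08,0,0,0],[0,0,-0.08,0,0,0.02]]

```text
clock: 25.65
eef_pos: [461.2, -235.0, 193.4]
tcp_rot: [180.0, -0.0, 166.4]
contact_force: [0.3, -0.5, -1.2]
width: 21.4
grip_force: 0.0
```

>>> drive_tool:
  rows:
    - [[0,0,-0.07,0,0,0.02],[0,0,0,0,0,0.02],[0,0,0,0,0,0.02],[0,0,0,0,0,0.02],[0,0,0,0,0,0.02]]
  jaw: 0.5

```text
clock: 26.07
eef_pos: [461.7, -235.3, 227.4]
tcp_rot: [180.0, 0.1, 130.2]
contact_force: [0.5, -0.1, -0.4]
width: 42.8
grip_force: 0.0
```

Run:
```python
from h import *
delta((682.3,-14.4,80),85.1)
```

```text
at [ 461.7 -235.3  227.4] [1.7998e+02 7.0000e-02 1.3023e+02] w 42.8 F [ 0.5 -0.1 -0.4] t 26.1
shift shares [0.0528 0.6221 0.295 ] ('turn z share', np.float64(0.1253))
```

>>> drive_tool:
  rows:
    - [[0,0,0,0,0,0.0198],[0,0,0,0,0,0.0198],[0,0,0,0,0,0.0198],[0,0,0,0,0,0.0198],[0,0,0,0,0,0.0198]]

```text
clock: 26.48
eef_pos: [461.6, -235.3, 227.0]
tcp_rot: [180.0, 0.0, 94.6]
contact_force: [-0.5, -0.8, 0.0]
width: 42.7
grip_force: 0.0
```

>>> drive_tool:
  rows:
    - [[0,0,0,0,0,0.0198],[0,0,0,0,0,0.007],[0,0,0,0,0,0],[0,0,0,0,0,0]]

```text
clock: 26.82
eef_pos: [461.7, -235.3, 226.8]
tcp_rot: [180.0, 0.0, 85.4]
contact_force: [-0.0, -0.0, 0.3]
width: 42.6
grip_force: 0.0
```

Run:
```python
from h import *
delta((682.3,-14.4,80),85.1)
```

```text
at [ 461.7 -235.3  226.8] [1.7998e+02 1.0000e-02 8.5390e+01] w 42.6 F [-0.  -0.   0.3] t 26.8
shift shares [0.4759 0.4042 0.2937] ('turn z share', np.float64(0.0008))
```

>>> drive_tool:
  rows:
    - [[0.0595,0.0505,0,0,0,0.0008],[0.0595,0.0505,0,0,0,0],[0.0595,0.0505,0,0,0,0],[0.0595,0.0505,0,0,0,0],[0.0595,0.0505,0,0,0,0]]

```text
clock: 27.23
eef_pos: [601.4, -96.6, 226.7]
tcp_rot: [180.0, 0.0, 85.1]
contact_force: [0.2, -1.4, 0.4]
width: 42.7
grip_force: 0.0
```

>>> drive_tool:
  rows:
    - [[0.0595,0.0505,0,0,0,0],[0.0595,0.0505,0,0,0,0],[0.0595,0.0505,0,0,0,0],[0,0,0.06,0,0,0],[0,0,0.08,0,0,0]]

```text
clock: 27.65
eef_pos: [688.4, -13.7, 160.9]
tcp_rot: [179.4, 0.0, 85.3]
contact_force: [0.6, -0.5, 0.5]
width: 42.2
grip_force: 0.0
```

>>> drive_tool:
  rows:
    - [[0,0,0.08,0,0,0],[0,0,0.07,0,0,0],[0,0,0.04,0,0,0],[0,0,0,0,0,0],[0,0,0,0,0,0]]

```text
clock: 28.07
eef_pos: [682.4, -15.5, 60.0]
tcp_rot: [-179.8, -0.0, 85.1]
contact_force: [-0.2, 0.3, 1.2]
width: 42.8
grip_force: 0.0
```

>>> drive_tool:
  rows:
    - [[0,0,0,0,0,0],[0,0,0,0,0,0]]

```text
clock: 28.23
eef_pos: [685.8, -16.0, 64.7]
tcp_rot: [179.7, 0.0, 85.0]
contact_force: [-0.4, -0.6, 0.5]
width: 42.5
grip_force: 0.0
```

Run:
```python
from h import *
delta((682.3,-14.4,3.5),85.1)
c,im=snap('w14'); steel(c,im,650,715,-60,90,6,minlen=40)
```

```text
at [685.8 -16.   64.7] [1.797e+02 2.000e-02 8.503e+01] w 42.5 F [-0.4 -0.6  0.5] t 28.2
shift shares [ 0.0026 -0.0078  0.1223] ('turn z share', np.float64(-0.0002))
ctr [683.2  -1.5] len 118.0 ang 84.32
  at -50 lat -6.3 6.9
  at -30 lat -6.5 6.9
  at -10 lat -6.6 7.2
  at 0 lat -6.1 6.3
  at 10 lat -5.8 5.6
  at 30 lat -4.5 4.3
  at 50 lat -2.9 3.0
```

>>> drive_tool:
  rows:
    - [[0.003,-0.005,0.03,0,0,0],[0,0,0.05,0,0,0],[0,0,0.03,0,0,0],[0,0,0.006,0,0,0],[0,0,0,0,0,0]]

```text
clock: 28.7
eef_pos: [680.2, -13.9, 2.4]
tcp_rot: [-179.9, -0.0, 85.0]
contact_force: [0.3, -0.5, -0.7]
width: 42.6
grip_force: 0.0
```

>>> drive_tool:
  rows:
    - [[0,0,0,0,0,0],[0,0,0,0,0,0]]

```text
clock: 28.87
eef_pos: [682.5, -14.2, 5.0]
tcp_rot: [179.9, 0.0, 85.0]
contact_force: [-0.7, 0.4, 0.5]
width: 42.4
grip_force: 0.0
```

>>> drive_tool:
  rows:
    - [[0,0,0.003,0,0,0],[0,0,0,0,0,0],[0,0,0,0,0,0],[0,0,0,0,0,0],[0,0,0,0,0,0]]
  jaw: 0
  grip_force: 30

```text
clock: 29.28
eef_pos: [681.8, -14.0, 2.7]
tcp_rot: [179.9, 0.0, 85.0]
contact_force: [-0.3, -0.1, 4.6]
width: 12.2
grip_force: 30.3
```

>>> drive_tool:
  rows:
    - [[0,0,0,0,0,0],[0,0,0,0,0,0],[0,0,0,0,0,0]]

```text
clock: 29.53
eef_pos: [681.8, -14.0, 2.7]
tcp_rot: [179.9, 0.0, 85.0]
contact_force: [-1.8, 0.1, 5.3]
width: 12.3
grip_force: 30.5
```

>>> drive_tool:
  rows:
    - [[0,0,-0.015,0,0,0],[0,0,-0.05,0,0,0],[0,0,-0.08,0,0,0],[0,0,-0.08,0,0,-0.0195],[0,0,-0.08,0,0,-0.0195]]
  grip_force: 40

```text
clock: 29.95
eef_pos: [680.1, -13.8, 155.1]
tcp_rot: [-179.9, -0.0, 99.4]
contact_force: [0.4, 0.4, -0.1]
width: 11.7
grip_force: 40.5
```

>>> drive_tool:
  rows:
    - [[0,0,-0.06,0,0,-0.0195],[0,0,0,0,0,-0.0195],[0,0,0,0,0,-0.0195],[0,0,0,0,0,-0.0195],[0,0,0,0,0,-0.0195]]

```text
clock: 30.37
eef_pos: [680.8, -13.9, 184.4]
tcp_rot: [-180.0, -0.0, 134.5]
contact_force: [0.5, 0.2, -0.0]
width: 12.0
grip_force: 40.5
```

>>> drive_tool:
  rows:
    - [[0,0,0,0,0,-0.0195],[0,0,0,0,0,-0.0195],[0,0,0,0,0,-0.0195],[0,0,0,0,0,-0.0195],[0,0,0,0,0,-0.0195]]

```text
clock: 30.78
eef_pos: [680.7, -13.9, 184.0]
tcp_rot: [-180.0, -0.1, 169.6]
contact_force: [0.5, -0.2, -0.1]
width: 11.7
grip_force: 40.5
```

>>> drive_tool:
  rows:
    - [[0,0,0,0,0,-0.0125],[0.0386,-0.0637,0,0,0,0],[0.0386,-0.0637,0,0,0,0],[0.0386,-0.0637,0,0,0,0],[0.0386,-0.0637,0,0,0,0]]

```text
clock: 31.2
eef_pos: [589.0, -132.8, 183.9]
tcp_rot: [180.0, -0.1, 173.8]
contact_force: [0.7, -0.1, -0.3]
width: 11.8
grip_force: 40.5
```

>>> drive_tool:
  rows:
    - [[0.0386,-0.0637,0,0,0,0],[0.0386,-0.0637,0,0,0,0],[0.0386,-0.0637,0,0,0,0],[0.0386,-0.0637,0,0,0,0],[0.0386,-0.0637,0,0,0,0]]

```text
clock: 31.62
eef_pos: [475.7, -280.9, 184.3]
tcp_rot: [180.0, -0.0, 173.8]
contact_force: [1.0, -0.9, 0.1]
width: 12.2
grip_force: 40.5
```

>>> drive_tool:
  rows:
    - [[0.0386,-0.0637,0,0,0,0],[0,0,0.05,0,0,0],[0,0,0.06,0,0,0],[0,0,0.06,0,0,0],[0,0,0.04,0,0,0]]

```text
clock: 32.03
eef_pos: [452.8, -308.7, 76.6]
tcp_rot: [179.9, -0.1, 173.7]
contact_force: [-0.4, 0.6, -0.8]
width: 12.2
grip_force: 40.5
```

>>> drive_tool:
  rows:
    - [[0,0,0,0,0,0],[0,0,0,0,0,0],[0,0,0,0,0,0]]

```text
clock: 32.28
eef_pos: [455.3, -310.1, 80.7]
tcp_rot: [-179.9, 0.1, 173.8]
contact_force: [0.9, -0.6, 0.5]
width: 12.4
grip_force: 40.5
```

Run:
```python
from h import *
delta((454.3,-308.8,37.7),173.6)
c,im=snap('w15',800,600)
s=sense();p=s["eef_pos"];a=np.radians(s["tcp_rot"][2]);X=np.array([np.cos(a),np.sin(a)]);Y=np.array([np.sin(a),-np.cos(a)])
# along-tool rectification helper: dark blobs at z=45 and steel at tweezers height, in tool-lateral coordinates
x0,x1,y0,y1,sc=350,480,-370,-260,3
for nm,z in (("dark",45),("steel",p[2]+3)):
    r=rect(c,im,x0,x1,y0,y1,z,sc); h=cv2.cvtColor(cv2.GaussianBlur(r,(5,5),0),cv2.COLOR_BGR2HSV)
    if nm=="dark": m=(r.max(2)<42)
    else: m=(h[...,1]<31)&(h[...,2]>110)
    m=cv2.morphologyEx(m.astype(np.uint8),cv2.MORPH_OPEN,np.ones((5,5))); n,l,st,ce=cv2.connectedComponentsWithStats(m)
    for i in range(1,n):
        if st[i,4]<400: continue
        q=np.argwhere(l==i); W=np.c_[x1-q[:,0]/sc,y1-q[:,1]/sc]-p[:2]; u=W@X; v=W@Y
        print(nm,"along",np.percentile(u,[1,50,99]).round(1),"lat",np.percentile(v,[1,50,99]).round(1))
```

```text
at [ 455.3 -310.1   80.7] [-1.7994e+02  8.0000e-02  1.7375e+02] w 12.4 F [ 0.9 -0.6  0.5] t 32.3
shift shares [0.0024 0.0024 0.0861] ('turn z share', np.float64(0.0004))
dark along [-21.3 -17.2 -13.1] lat [19.3 23.3 27.5]
dark along [39.3 44.8 49.8] lat [ 6.4 14.1 21.2]
dark along [40.5 45.2 50.6] lat [-2.   1.   3.7]
dark along [39.5 45.  50. ] lat [-20.3 -12.9  -4.5]
dark along [83.3 86.7 92. ] lat [-19.9  -1.9  17.5]
steel along [-24.6 -21.6 -16.6] lat [-3.5 -0.6  4.6]
steel along [-12.5  28.1  75.7] lat [-16.8  19.4  48.2]
steel along [-12.8  71.8 102.8] lat [-31.2 -27.9  37.8]
steel along [ 3.2 41.7 81.6] lat [-21.6 -20.4 -19.4]
```

>>> drive_tool:
  rows:
    - [[0.002,0.001,0.03,0,0,0],[0,0,0.025,0,0,0],[0,0,0.015,0,0,0],[0,0,0,0,0,0],[0,0,0,0,0,0]]

```text
clock: 32.75
eef_pos: [453.5, -308.7, 44.1]
tcp_rot: [180.0, -0.0, 173.7]
contact_force: [0.1, 0.3, -0.5]
width: 12.2
grip_force: 40.5
```

>>> drive_tool:
  rows:
    - [[0,0,0.006,0,0,0],[0,0,0.004,0,0,0],[0,0,0,0,0,0],[0,0,0,0,0,0],[0,0,0,0,0,0]]

```text
clock: 33.17
eef_pos: [453.8, -309.0, 39.5]
tcp_rot: [-180.0, 0.0, 173.7]
contact_force: [0.3, -0.4, -0.5]
width: 11.4
grip_force: 40.5
```

>>> drive_tool:
  rows:
    - [[0,0,0.002,0,0,0],[0,0,0,0,0,0],[0,0,0,0,0,0]]

```text
clock: 33.42
eef_pos: [453.6, -308.9, 38.3]
tcp_rot: [180.0, -0.0, 173.7]
contact_force: [0.1, -0.1, 0.4]
width: 11.7
grip_force: 40.5
```

>>> drive_tool:
  rows:
    - [[0,0,0.0015,0,0,0],[0,0,0,0,0,0],[0,0,0,0,0,0]]

```text
clock: 33.67
eef_pos: [453.7, -309.0, 37.6]
tcp_rot: [-180.0, 0.0, 173.7]
contact_force: [0.7, -0.2, 0.6]
width: 11.7
grip_force: 40.6
```

>>> drive_tool:
  rows:
    - [[0,0,0.001,0,0,0],[0,0,0,0,0,0],[0,0,0,0,0,0]]

```text
clock: 33.92
eef_pos: [453.7, -309.0, 37.2]
tcp_rot: [-180.0, 0.0, 173.7]
contact_force: [-0.5, 0.0, 1.6]
width: 11.7
grip_force: 40.8
```

>>> drive_tool:
  rows:
    - [[0,0,0,0,0,0],[0,0,0,0,0,0],[0,0,0,0,0,0],[0,0,0,0,0,0]]
  jaw: 0.28

```text
clock: 34.25
eef_pos: [453.6, -308.8, 36.9]
tcp_rot: [180.0, -0.0, 173.7]
contact_force: [1.0, 0.8, -0.1]
width: 24.1
grip_force: 0.0
```

>>> drive_tool:
  rows:
    - [[0,0,-0.02,0,0,0],[0,0,-0.05,0,0,0],[0,0,-0.08,0,0,0],[0,0,-0.08,0,0,0],[0.04,0.02,-0.06,0,0,0]]

```text
clock: 34.67
eef_pos: [437.3, -299.0, 186.8]
tcp_rot: [-179.8, 0.3, 173.7]
contact_force: [0.6, 0.5, 1.5]
width: 23.7
grip_force: 0.0
```

>>> drive_tool:
  rows:
    - [[0.03,0.04,-0.06,0,0,0],[0.03,0.02,-0.04,0,0,0],[0,0,0,0,0,0],[0,0,0,0,0,0]]
  jaw: 0.5

```text
clock: 35.0
eef_pos: [408.9, -264.1, 234.5]
tcp_rot: [-179.8, 0.2, 173.8]
contact_force: [1.1, -0.5, -0.6]
width: 42.3
grip_force: 0.0
```

Run:
```python
from h import *
delta((424,-27.6,230),185.5)
c,im=snap('w16',800,600)
# unit numeric check: bright steel strips at instrument height inside the insert
ctr=np.array([458.5,-272.6]);a=np.radians(173.6);X=np.array([np.cos(a),np.sin(a)]);Y=np.array([np.sin(a),-np.cos(a)])
r=rect(c,im,340,560,-370,-180,43,3);g=cv2.cvtColor(r,cv2.COLOR_BGR2GRAY).astype(float)
for al in (70,60,42,30,20):
    v=np.arange(-62,63,2); P=ctr+al*X+v[:,None]*Y; q=np.c_[(370-0*v,)][:,0]
    print(al,[int(g[int((560-p[0])*3),int((-180-p[1])*3)]) for p in P])
```

```text
at [ 408.9 -264.1  234.5] [-179.83    0.23  173.76] w 42.3 F [ 1.1 -0.5 -0.6] t 35.0
shift shares [0.0213 0.4734 0.0075] ('turn z share', np.float64(-0.0326))
70 [56, 103, 114, 116, 108, 88, 134, 127, 111, 110, 85, 113, 112, 101, 119, 83, 98, 125, 125, 115, 93, 84, 126, 136, 117, 105, 84, 117, 138, 117, 100, 78, 98, 134, 132, 88, 74, 94, 128, 138, 120, 90, 92, 119, 136, 129, 91, 125, 168, 164, 162, 157, 111, 105, 115, 137, 121, 82, 97, 115, 122, 74, 123]
60 [58, 112, 113, 110, 101, 113, 135, 125, 115, 110, 85, 125, 130, 96, 91, 56, 59, 135, 96, 106, 96, 85, 130, 128, 112, 104, 91, 114, 136, 159, 165, 130, 89, 135, 144, 145, 85, 103, 53, 22, 24, 24, 16, 15, 25, 26, 25, 106, 166, 165, 161, 156, 93, 26, 18, 19, 19, 24, 23, 23, 100, 79, 127]
42 [56, 69, 27, 24, 21, 16, 14, 16, 26, 25, 19, 107, 27, 25, 25, 119, 19, 27, 21, 21, 23, 23, 22, 15, 141, 146, 145, 140, 136, 141, 142, 140, 139, 137, 137, 144, 141, 141, 138, 136, 137, 139, 142, 138, 136, 137, 141, 114, 164, 161, 157, 154, 135, 139, 136, 138, 119, 127, 136, 137, 127, 76, 131]
30 [52, 106, 123, 100, 96, 88, 93, 136, 133, 128, 119, 123, 98, 131, 131, 130, 117, 139, 134, 126, 93, 89, 88, 107, 128, 132, 140, 135, 129, 138, 144, 137, 123, 120, 138, 125, 131, 134, 134, 138, 129, 120, 134, 128, 137, 133, 119, 117, 161, 161, 154, 148, 129, 130, 131, 138, 128, 136, 122, 130, 123, 72, 131]
20 [56, 117, 133, 136, 138, 134, 138, 139, 137, 140, 149, 86, 139, 137, 142, 156, 108, 139, 138, 143, 139, 136, 139, 138, 140, 142, 142, 134, 123, 136, 140, 137, 128, 107, 142, 140, 139, 138, 136, 139, 137, 137, 139, 136, 138, 136, 133, 137, 169, 162, 157, 150, 124, 134, 135, 138, 139, 136, 135, 134, 129, 82, 126]
```

>>> drive_tool:
  rows:
    - [[0,0,0,0,0,-0.0165],[0,0,0,0,0,-0.0165],[-0.0126,0.078,0,0,0,0],[-0.0126,0.078,0,0,0,0],[-0.0126,0.078,0,0,0,0]]

```text
clock: 35.47
eef_pos: [415.0, -144.5, 230.0]
tcp_rot: [179.9, -0.2, -174.5]
contact_force: [1.8, 1.0, -0.0]
width: 42.8
grip_force: 0.0
```

>>> drive_tool:
  rows:
    - [[-0.0126,0.078,0,0,0,0],[-0.0126,0.078,0,0,0,0],[-0.0126,0.078,0,0,0,0],[0,0,0,0,0,0],[0,0,0,0,0,0]]

```text
clock: 35.88
eef_pos: [422.6, -25.2, 230.5]
tcp_rot: [180.0, -0.2, -174.1]
contact_force: [0.0, -0.4, 1.0]
width: 42.9
grip_force: 0.0
```

>>> drive_tool:
  rows:
    - [[0,0,0,0,0,0],[0,0,0,0,0,0],[0,0,0,0,0,0]]

```text
clock: 36.13
eef_pos: [422.9, -28.5, 231.5]
tcp_rot: [180.0, -0.1, -174.5]
contact_force: [-0.2, -0.2, 0.4]
width: 42.8
grip_force: 0.0
```

Run:
```python
from h import *
delta((474,-27.6,100),185.5)
c,im=snap('w17',800,600)
def edges(z,x0,x1,y0,y1,test,name,s=3):
    r=rect(c,im,x0,x1,y0,y1,z,s); h=cv2.cvtColor(cv2.GaussianBlur(r,(5,5),0),cv2.COLOR_BGR2HSV)
    m=cv2.morphologyEx(test(r,h).astype(np.uint8),cv2.MORPH_CLOSE,np.ones((25,25)) if name=="plate" else np.ones((3,3)))
    m=cv2.morphologyEx(m,cv2.MORPH_OPEN,np.ones((9,9)))
    n,l,st,ce=cv2.connectedComponentsWithStats(m)
    for i in np.argsort(-st[1:,4])[:6]+1:
        (a,b),wh,an=cv2.minAreaRect(np.argwhere(l==i)[:,::-1].astype(np.float32)); print(name,"ctr",round(x1-b/s,1),round(y1-a/s,1),"wh",np.round(np.array(wh)/s,1),"an",round(an,2))
edges(12,350,600,-130,80,lambda r,h:(h[...,1]<31)&(h[...,2]>50),"plate")
edges(12,350,600,-130,80,lambda r,h:r.max(2)<45,"dark")
r=rect(c,im,410,540,-60,10,39,3);h=cv2.cvtColor(r,cv2.COLOR_BGR2HSV)
for x in (445,460,475,490,505): print(x,h[int((540-x)*3),::3,2].tolist())
```

```text
at [422.9 -28.5 231.5] [ 1.8000e+02 -6.0000e-02 -1.7452e+02] w 42.8 F [-0.2 -0.2  0.4] t 36.1
shift shares [-0.1022 -0.0079  0.263 ] ('turn z share', np.float64(-1.0001))
plate ctr 474.5 -22.6 wh [219.9 194.2] an 85.3
plate ctr 562.0 -128.0 wh [7.3 3.3] an 90.0
dark ctr 556.8 -100.5 wh [86.3 58.3] an 90.0
dark ctr 550.8 57.0 wh [98.3 46. ] an 90.0
dark ctr 524.6 75.7 wh [32.6 12.5] an 59.04
dark ctr 391.5 -88.5 wh [6.3 6.3] an 90.0
dark ctr 382.0 23.3 wh [6.7 6. ] an 90.0
dark ctr 382.7 12.8 wh [6.7 4.3] an 90.0
445 [169, 151, 151, 143, 136, 138, 162, 203, 218, 210, 182, 157, 154, 145, 134, 137, 145, 175, 203, 207, 188, 162, 152, 149, 136, 143, 181, 199, 192, 188, 182, 164, 146, 127, 126, 142, 154, 154, 154, 154, 151, 140, 115, 112, 142, 156, 149, 148, 154, 161, 159, 157, 154, 154, 153, 154, 156, 155, 155, 155, 152, 152, 153, 153, 153, 150, 151, 160, 159, 149]
460 [157, 151, 138, 130, 133, 134, 134, 133, 138, 149, 159, 152, 135, 132, 138, 137, 135, 132, 132, 142, 156, 155, 149, 140, 136, 133, 131, 134, 138, 145, 149, 135, 119, 128, 147, 156, 155, 154, 154, 148, 136, 115, 95, 106, 126
[... 464 characters left out ...]
, 138, 139, 144]
490 [131, 129, 130, 128, 126, 129, 143, 157, 160, 149, 135, 136, 147, 152, 153, 158, 161, 161, 160, 157, 147, 134, 155, 186, 191, 176, 166, 165, 154, 114, 75, 85, 94, 97, 97, 98, 98, 111, 116, 95, 88, 104, 117, 123, 142, 176, 190, 183, 169, 160, 159, 155, 159, 164, 163, 160, 158, 158, 158, 160, 160, 158, 158, 161, 162, 162, 162, 161, 159, 159]
505 [99, 111, 128, 133, 134, 123, 105, 102, 112, 115, 112, 118, 141, 159, 150, 125, 104, 100, 105, 114, 122, 124, 123, 117, 103, 96, 95, 91, 78, 77, 87, 96, 97, 97, 97, 99, 98, 94, 91, 95, 96, 104, 118, 142, 166, 168, 160, 157, 160, 158, 153, 146, 139, 135, 135, 134, 138, 150, 160, 160, 150, 137, 132, 134, 135, 134, 134, 142, 155, 162]
```

>>> drive_tool:
  rows:
    - [[0,0,0,0,0,0.0019],[-0.04,-0.002,0.06,0,0,0],[-0.04,-0.002,0.06,0,0,0],[-0.023,-0.0007,0.07,0,0,0],[0,0,0.07,0,0,0]]

```text
clock: 36.6
eef_pos: [477.2, -26.1, 101.7]
tcp_rot: [-179.9, 0.2, -175.2]
contact_force: [0.4, 0.1, 0.6]
width: 42.8
grip_force: 0.0
```

>>> drive_tool:
  rows:
    - [[0,0,0.04,0,0,0],[0,0,0,0,0,0],[0,0,0,0,0,0],[0,0,0,0,0,0],[0,0,0,0,0,0]]

```text
clock: 37.02
eef_pos: [476.3, -25.7, 84.4]
tcp_rot: [-179.9, 0.2, -175.1]
contact_force: [0.5, -0.6, 0.9]
width: 42.5
grip_force: 0.0
```

Run:
```python
from h import *
delta((474.5,-26.5,20),-175.2)
c,im=snap('w18',800,600)
s=sense();p=s["eef_pos"][:2];a=np.radians(s["tcp_rot"][2]);X=np.array([np.cos(a),np.sin(a)]);Y=np.array([np.sin(a),-np.cos(a)])
g=cv2.cvtColor(im,cv2.COLOR_BGR2GRAY)
for al in (52,48,46,44,42,40,38,36,30,25,20,15,10):
    print(al,[int(g[tuple(np.round(proj(c,np.r_[p+al*X+v*Y,39])[::-1]).astype(int))]) for v in np.arange(-12,13)])
```

```text
at [476.3 -25.7  84.4] [-179.93    0.23 -175.1 ] w 42.5 F [ 0.5 -0.6  0.9] t 37.0
shift shares [ 0.0043 -0.0011  0.1288] ('turn z share', np.float64(0.0003))
52 [93, 94, 94, 94, 94, 94, 92, 91, 91, 91, 94, 93, 93, 94, 92, 93, 91, 91, 91, 92, 91, 92, 92, 92, 92]
48 [106, 121, 121, 121, 142, 146, 144, 146, 141, 143, 144, 145, 147, 146, 144, 143, 146, 147, 144, 141, 144, 128, 119, 119, 119]
46 [124, 122, 121, 121, 140, 146, 144, 145, 141, 143, 145, 144, 146, 146, 144, 142, 146, 147, 145, 142, 143, 127, 120, 120, 120]
44 [120, 120, 120, 121, 138, 147, 144, 145, 141, 142, 137, 127, 128, 128, 127, 125, 142, 146, 145, 143, 143, 127, 121, 120, 119]
42 [142, 142, 141, 141, 138, 145, 145, 144, 120, 138, 145, 151, 151, 149, 149, 147, 136, 119, 145, 142, 144, 140, 139, 138, 139]
40 [151, 150, 150, 149, 143, 145, 144, 144, 105, 129, 135, 143, 144, 144, 145, 141, 122, 102, 145, 142, 144, 142, 146, 147, 146]
38 [194, 193, 120, 121, 138, 145, 145, 144, 99, 128, 135, 143, 144, 142, 144, 141, 122, 100, 144, 142, 144, 146, 196, 162, 121]
36 [192, 193, 193, 160, 138, 145, 144, 144, 99, 129, 134, 143, 144, 143, 144, 140, 121, 100, 144, 142, 145, 144, 193, 160, 121]
30 [150, 149, 150, 149, 149, 148, 147, 118, 98, 127, 134, 143, 144, 143, 145, 140, 121, 106, 130, 142, 146, 146, 145, 146, 146]
25 [122, 119, 119, 120, 120, 121, 97, 89, 96, 126, 134, 144, 143, 142, 145, 139, 120, 104, 130, 134, 121, 120, 120, 121, 121]
20 [149, 150, 149, 149, 124, 95, 91, 92, 95, 128, 142, 144, 144, 143, 145, 139, 119, 103, 130, 144, 146, 145, 145, 146, 145]
15 [126, 122, 122, 122, 121, 121, 97, 91, 95, 128, 141, 143, 144, 143, 144, 137, 119, 113, 137, 152, 159, 158, 156, 118, 117]
10 [147, 148, 147, 121, 92, 93, 92, 91, 95, 126, 141, 143, 144, 143, 144, 138, 118, 105, 137, 144, 144, 144, 144, 143, 143]
```

>>> drive_tool:
  rows:
    - [[0.003,0.001,0.03,0,0,0],[0,0,0.05,0,0,0],[0,0,0.035,0,0,0],[0,0,0.013,0,0,0],[0,0,0,0,0,0]]

```text
clock: 37.48
eef_pos: [472.4, -24.5, 17.6]
tcp_rot: [180.0, -0.1, -175.1]
contact_force: [-0.3, -0.1, 0.6]
width: 42.2
grip_force: 0.0
```

>>> drive_tool:
  rows:
    - [[0,0,0,0,0,0],[0,0,0,0,0,0],[0,0,0,0,0,0],[0,0,0,0,0,0],[0,0,0,0,0,0]]
  jaw: 0
  grip_force: 80

```text
clock: 37.9
eef_pos: [474.4, -24.7, 19.8]
tcp_rot: [-180.0, 0.2, -175.1]
contact_force: [-0.6, 2.6, 6.7]
width: 7.7
grip_force: 78.2
```

>>> drive_tool:
  rows:
    - [[0,0,0,0,0,0],[0,0,0,0,0,0],[0,0,0,0,0,0]]

```text
clock: 38.15
eef_pos: [474.4, -24.7, 19.8]
tcp_rot: [-180.0, 0.2, -175.1]
contact_force: [-1.4, 1.7, 6.3]
width: 7.9
grip_force: 78.2
```

Run:
```python
from h import *
L=lambda n:(np.load(f'pics/{n}c.npy',allow_pickle=True).item(),np.load(f'pics/{n}.npy'))
ctr=np.array([458.8,-271.8]);a=np.radians(173.6);X=np.array([np.cos(a),np.sin(a)]);Y=np.array([np.sin(a),-np.cos(a)])
for n in ('w5','w16','w12'):
    c,im=L(n); h=cv2.cvtColor(cv2.GaussianBlur(im,(3,3),0),cv2.COLOR_BGR2HSV).astype(np.float32)
    def prof(P): 
        uv=np.array([proj(c,np.r_[p,56]) for p in P],np.float32); return cv2.remap(h[...,1],uv[:,0],uv[:,1],cv2.INTER_LINEAR).ravel()
    def edge(f): # first outward-in crossing of saturation to steel
        t=np.arange(12,-12,-.25); s=prof([f(k) for k in t]); i=np.argmax(s<31.5); return round(float(t[i]),2)
    print(n,"left",[edge(lambda k:ctr+al*X-(76+k)*Y) for al in (90,70,50,30,10)],"right",[edge(lambda k:ctr+al*X+(76+k)*Y) for al in (90,70,50,30,10)],"near",[edge(lambda k:ctr+(109+k)*X+la*Y) for la in (-60,-30,0,30,60)])
```

```text
w5 left [0.75, 1.0, 1.25, 1.0, 1.25] right [-0.75, -0.5, -0.75, -0.75, -0.75] near [0.75, 1.0, 0.75, 1.0, 0.75]
w16 left [1.0, 1.0, 1.0, 0.75, 0.75] right [-0.75, -0.5, -0.75, -0.75, -0.75] near [1.0, 1.0, 1.0, 1.0, 1.25]
w12 left [0.75, 1.0, 1.0, 1.0, 1.0] right [-0.75, -1.0, -0.5, -0.75, -0.5] near [1.0, 1.0, 12.0, 1.0, 1.0]
```

>>> drive_tool:
  rows:
    - [[0,0,-0.01,0,0,0],[0,0,-0.03,0,0,0],[0,0,-0.06,0,0,0.01],[0,0,-0.06,0,0,0.01],[0,0,-0.04,0,0,0.0114]]

```text
clock: 38.57
eef_pos: [473.6, -24.9, 120.8]
tcp_rot: [-180.0, 0.1, 173.5]
contact_force: [1.0, -0.3, -2.0]
width: 8.2
grip_force: 78.4
```

>>> drive_tool:
  rows:
    - [[-0.002,-0.04,0,0,0,0],[-0.0034,-0.07,0,0,0,0],[-0.0034,-0.07,0,0,0,0],[-0.0034,-0.07,0,0,0,0],[-0.0034,-0.07,0,0,0,0]]

```text
clock: 38.98
eef_pos: [462.5, -185.8, 118.4]
tcp_rot: [-180.0, 0.0, 173.7]
contact_force: [1.1, 0.7, -2.3]
width: 7.9
grip_force: 78.4
```

>>> drive_tool:
  rows:
    - [[-0.0034,-0.07,0,0,0,0],[-0.0034,-0.07,0,0,0,0],[-0.002,-0.038,0,0,0,0],[0,0,0,0,0,0],[0,0,0,0,0,0]]

```text
clock: 39.4
eef_pos: [456.9, -274.3, 118.0]
tcp_rot: [180.0, -0.0, 173.5]
contact_force: [-0.9, 1.3, -2.4]
width: 8.0
grip_force: 78.6
```

>>> drive_tool:
  rows:
    - [[0,0,0,0,0,0],[0,0,0,0,0,0],[0,0,0,0,0,0]]

```text
clock: 39.65
eef_pos: [457.5, -272.3, 118.0]
tcp_rot: [180.0, -0.0, 173.7]
contact_force: [-0.2, 0.6, -2.6]
width: 8.1
grip_force: 78.6
```

Run:
```python
from h import *
delta((458.3,-273.5,80),173.6)
c,im=snap('w19',800,600)
s=sense();p=s["eef_pos"];a=np.radians(s["tcp_rot"][2]);X=np.array([np.cos(a),np.sin(a)]);Y=np.array([np.sin(a),-np.cos(a)])
g=cv2.GaussianBlur(cv2.cvtColor(im,cv2.COLOR_BGR2GRAY),(3,3),0)
def row(al,lat,z): 
    q=np.round(proj(c,np.r_[p[:2]+al*X+lat*Y,z])[::-1]).astype(int)
    return int(g[tuple(q)]) if 0<=q[0]<384 and 0<=q[1]<512 else -1
zp=p[2]-19.8+12; zb=p[2]-19.8+39
print("bar lat",[row(25,v,zb) for v in np.arange(-10,11)])
print("bar end 36..50",[row(al,1,zb) for al in np.arange(36,51)])
for la in (-50,-20,20,50): print("plate end 98..116",la,[row(al,la,zp) for al in np.arange(98,117)])
for al in (80,60): print("plate L -70..-82",[row(al,-v,zp) for v in np.arange(70,83)],"R",[row(al,v,zp) for v in np.arange(70,83)])
```

```text
at [ 457.5 -272.3  118. ] [ 1.7998e+02 -2.0000e-02  1.7372e+02] w 8.1 F [-0.2  0.6 -2.6] t 39.6
shift shares [-0.0018 -0.0023  0.0759] ('turn z share', np.float64(0.0003))
bar lat [142, 109, 106, 122, 162, 151, 124, 142, 154, 157, 156, 154, 156, 139, 123, 112, 152, 155, 129, 106, 110]
bar end 36..50 [155, 155, 155, 159, 162, 159, 139, 114, 153, 157, 157, 157, 157, 160, 157]
plate end 98..116 -50 [153, 154, 158, 159, 161, 165, 164, 161, 98, -1, -1, -1, -1, -1, -1, -1, -1, -1, -1]
plate end 98..116 -20 [206, 202, 145, 162, 164, 170, 168, 160, 113, -1, -1, -1, -1, -1, -1, -1, -1, -1, -1]
plate end 98..116 20 [209, 205, 143, 156, 159, 164, 163, 159, 104, -1, -1, -1, -1, -1, -1, -1, -1, -1, -1]
plate end 98..116 50 [153, 153, 149, 148, 152, 155, 154, 153, 88, -1, -1, -1, -1, -1, -1, -1, -1, -1, -1]
plate L -70..-82 [153, 151, 143, 112, 140, 163, 200, 207, 206, 206, 207, 208, 208] R [150, 151, 152, 142, 134, 158, 154, 201, 208, 208, 208, 205, 204]
plate L -70..-82 [153, 152, 149, 117, 148, 163, 198, 205, 204, 203, 205, 207, 207] R [150, 151, 152, 147, 142, 158, 160, 210, 210, 210, 210, 210, 210]
```

>>> drive_tool:
  rows:
    - [[-0.0015,-0.002,0.025,0,0,0.0003],[0,0,0.03,0,0,0],[0,0,0.015,0,0,0],[0,0,0,0,0,0],[0,0,0,0,0,0]]

```text
clock: 40.12
eef_pos: [457.6, -273.9, 82.1]
tcp_rot: [179.9, -0.1, 173.5]
contact_force: [0.1, -0.6, -3.0]
width: 8.2
grip_force: 78.5
```

>>> drive_tool:
  rows:
    - [[0,0,0,0,0,0],[0,0,0,0,0,0],[0,0,0,0,0,0]]

```text
clock: 40.37
eef_pos: [458.6, -275.0, 83.8]
tcp_rot: [-180.0, 0.1, 173.5]
contact_force: [0.4, -0.3, -2.6]
width: 7.9
grip_force: 78.5
```

```bash
python3 -c "
from h import *
delta((458.4,-273.4,65.8),173.6)"
```

```text
at [ 458.6 -275.    83.8] [-1.7995e+02  7.0000e-02  1.7353e+02] w 7.9 F [ 0.4 -0.3 -2.6] t 40.4
shift shares [0.0009 0.0031 0.0361] ('turn z share', np.float64(-0.0002))
```

>>> drive_tool:
  rows:
    - [[0,0.0025,0,0,0,0],[0,0,0,0,0,0],[0,0,0,0,0,0],[0,0,0,0,0,0]]

```text
clock: 40.7
eef_pos: [458.3, -273.3, 83.2]
tcp_rot: [-180.0, 0.0, 173.5]
contact_force: [0.2, -0.0, -2.6]
width: 8.4
grip_force: 78.5
```

>>> drive_tool:
  rows:
    - [[0,0,0.008,0,0,0],[0,0,0.008,0,0,0],[0,0,0,0,0,0],[0,0,0,0,0,0]]

```text
clock: 41.03
eef_pos: [457.8, -273.0, 74.3]
tcp_rot: [180.0, -0.1, 173.5]
contact_force: [0.6, 0.1, -2.7]
width: 8.1
grip_force: 78.6
```

>>> drive_tool:
  rows:
    - [[0,0,0.005,0,0,0],[0,0,0.004,0,0,0],[0,0,0,0,0,0],[0,0,0,0,0,0]]

```text
clock: 41.37
eef_pos: [458.1, -273.2, 70.4]
tcp_rot: [180.0, -0.0, 173.5]
contact_force: [-0.0, -1.1, -2.3]
width: 8.0
grip_force: 78.6
```

>>> drive_tool:
  rows:
    - [[0,0,0.004,0,0,0],[0,0,0.002,0,0,0],[0,0,0,0,0,0],[0,0,0,0,0,0]]

```text
clock: 41.7
eef_pos: [458.2, -273.3, 67.5]
tcp_rot: [180.0, -0.0, 173.5]
contact_force: [-0.2, 0.4, -1.8]
width: 8.2
grip_force: 78.6
```

>>> drive_tool:
  rows:
    - [[0,0,0.002,0,0,0],[0,0,0.001,0,0,0],[0,0,0,0,0,0],[0,0,0,0,0,0]]

```text
clock: 42.03
eef_pos: [458.3, -273.4, 66.1]
tcp_rot: [-180.0, 0.0, 173.5]
contact_force: [0.2, -0.3, -2.7]
width: 7.8
grip_force: 78.7
```

>>> drive_tool:
  rows:
    - [[0,0,0.001,0,0,0],[0,0,0.001,0,0,0],[0,0,0,0,0,0],[0,0,0,0,0,0]]

```text
clock: 42.37
eef_pos: [458.4, -273.4, 66.1]
tcp_rot: [-180.0, 0.0, 173.5]
contact_force: [-3.7, 2.6, 6.6]
width: 8.0
grip_force: 79.7
```

Contact at the expected seated height. Release, back off and look.

>>> drive_tool:
  rows:
    - [[0,0,0,0,0,0],[0,0,0,0,0,0],[0,0,0,0,0,0],[0,0,0,0,0,0],[0,0,0,0,0,0]]
  jaw: 0.5

```text
clock: 42.78
eef_pos: [458.3, -273.4, 65.0]
tcp_rot: [-180.0, 0.0, 173.5]
contact_force: [0.3, -0.2, 0.5]
width: 42.7
grip_force: 0.0
```

>>> drive_tool:
  rows:
    - [[0,0,-0.02,0,0,0],[0,0,-0.06,0,0,0],[0,0,-0.08,0,0,0],[0,0,-0.08,0,0,0],[0,0,-0.06,0,0,0]]

```text
clock: 43.2
eef_pos: [458.9, -273.8, 219.3]
tcp_rot: [-179.9, 0.2, 173.5]
contact_force: [0.3, -2.0, -0.4]
width: 42.8
grip_force: 0.0
```

>>> drive_tool:
  rows:
    - [[0.05,0.04,-0.03,0,0,0],[0.05,0.04,0,0,0,0],[0,0.06,0,0,0,0],[0,0,0,0,0,0],[0,0,0,0,0,0]]

```text
clock: 43.62
eef_pos: [416.7, -197.3, 231.1]
tcp_rot: [-179.9, 0.1, 173.6]
contact_force: [-0.1, -0.2, -0.6]
width: 42.5
grip_force: 0.0
```

Run:
```python
from h import *
delta((424,-27.6,230),185.5)
c,im=snap('w20')
sd=get_image("side")[:,:,::-1]; cs=camera_info("side")
a=cv2.resize(np.load('pics/w16.npy')[60:330,130:380],(400,432)); b=cv2.resize(im[30:330,:400],(400,300))
u=proj(cs,(460,-272,50)).astype(int); s=cv2.resize(sd[u[1]-50:u[1]+50,u[0]-70:u[0]+70],(400,286))
v=np.zeros((590,800,3),np.uint8); v[:432,:400]=a; v[:300,400:]=b; v[300:586,400:]=s
cv2.imwrite("pics/final.png",v)
```

```text
at [ 416.7 -197.3  231.1] [-1.7994e+02  1.0000e-01  1.7364e+02] w 42.5 F [-0.1 -0.2 -0.6] t 43.6
shift shares [0.023  0.339  0.0019] ('turn z share', np.float64(-0.0329))
```

View pics/final.png

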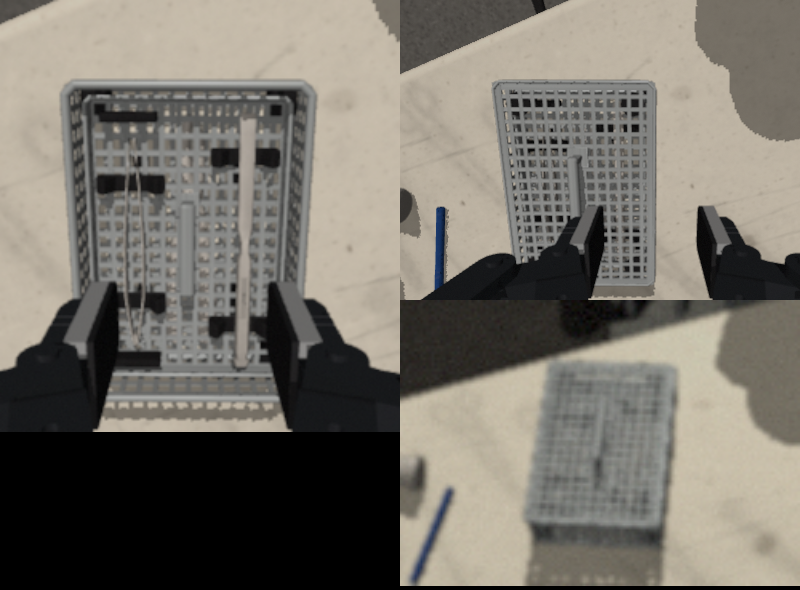

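The composite shows the tweezers (135,250) and osteotome (245,240) in their cradles. The lid lies square and flat on the rim in both the wrist and side crops, and the marker has not moved. Handing in.

```bash
python3 -c "
from cell import manip
print(manip.finish_job())"
```

```text
the job is handed in; nothing more can be done
None
```

The bone set is packed in the order asked (rongeur, insert, osteotome, tweezers, lid), the last look showed the lid flat on the rim, and the job is handed in after about 44 s of robot time.

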